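# Load and lock the jar shaker

### The job

Change over the seed lab's shaker: stand the finished jars (yellow lids) from the blue carrier upright in the steel tray, then stand every fresh jar on the bench (green lid) in a pocket of the carrier, one to a pocket, and press its lid all the way down. Slide the retaining bar over the lids, in through the hole of the upright on the robot's right and on through the other one, until its handle is up against the upright, and last press the green start button. Leave the other things on the bench where they are.

Things in the scene. Friction and masses are not known exactly. Their poses are not given: they have to be found in the camera images.
- shaker: the benchtop shaker, fixed: white housing, x -130 to +105 mm, 250 mm wide, 66 mm high; aluminium table above it (155 x 252 mm, top 92 mm up); on that a blue carrier (82 x 182 mm, top 116 mm up) with a row of three pockets along y and an upright at each end. Origin: centre of the carrier, at bench height; x away from the robot, y along the row, z up
- pocket0 (a point): middle of the floor of the pocket at the row's -y end, 98 mm above the bench; each pocket is 51 mm across, 18 mm deep; pockets are 58 mm apart
- pocket1 (a point): middle of the floor of the middle pocket, the same size
- pocket2 (a point): middle of the floor of the pocket at the row's +y end, the same size
- near_hole (a point): centre of the bar hole in the -y upright, on its outer face; the bar goes in here, along the shaker's +y. Each upright is an aluminium plate 40 mm wide (x), 10 mm thick, its top 204 mm above the bench, inner faces at shaker y = -92 and +92, outer at -102 and +102 mm. The holes are 17 mm, along y, at x = 0, 188 mm up: their axis is 10 mm above the top of a closed jar in a pocket
- start (a joint): the green start button, 24 mm across, pressed straight down against a spring (about 5 N): 0 = up, 0.006 m = fully down; it counts as pressed from 0.004. It stands on the shaker's control panel, the housing's low front part (66 mm high, shaker x below -66 mm), beside a display and a small knob
- start_top (a point): middle of the start button's top face, 88 mm above the bench when up
- bar: the retaining bar, lying on the bench: a steel rod 12 mm in diameter, 218 mm long, with a black and red block handle (50 x 28 x 20 mm high, flush with the rod below), 90 g. Origin: underside, at the handle's shoulder where the rod begins; x along the rod to the tip (handle at x = -50 to 0 mm), z up; the rod's axis is at y = 0, z = 6 mm. Rolled about its own axis in the holes is fine
- bar_tip (a point): tip of the bar, on the rod's axis, 218 mm from the handle's shoulder; the rod tapers to 5 mm over the last 14 mm
- jar0: a white plastic sample jar with a green snap lid, 45 mm in diameter, straight-sided (the lid is flush with the wall), 88 mm high with the lid up and 80 mm with it fully down, about 185 g, the sample lying in its lower half. Origin: centre of its underside; z up. A fresh sample; two or three of these jars are out on the bench, any other is absent
- jar0_lid (a joint): how far the lid of jar0 is pressed on: 0 = standing 8 mm proud, orange neck showing; 0.008 m = fully home. Takes about 7 N straight down and stays where it is left; it cannot come off upward
- jar1: a white plastic sample jar with a green snap lid, 45 mm in diameter, straight-sided (the lid is flush with the wall), 88 mm high with the lid up and 80 mm with it fully down, about 185 g, the sample lying in its lower half. Origin: centre of its underside; z up. A fresh sample; two or three of these jars are out on the bench, any other is absent
- jar1_lid (a joint): how far the lid of jar1 is pressed on: 0 = standing 8 mm proud, orange neck showing; 0.008 m = fully home. Takes about 7 N straight down and stays where it is left; it cannot come off upward
- jar2: a white plastic sample jar with a green snap lid, 45 mm in diameter, straight-sided (the lid is flush with the wall), 88 mm high with the lid up and 80 mm with it fully down, about 185 g, the sample lying in its lower half. Origin: centre of its underside; z up. A fresh sample; two or three of these jars are out on the bench, any other is absent
- jar2_lid (a joint): how far the lid of jar2 is pressed on: 0 = standing 8 mm proud, orange neck showing; 0.008 m = fully home. Takes about 7 N straight down and stays where it is left; it cannot come off upward
- done0: a finished sample jar, closed, with a yellow lid: white plastic, straight-sided, 45 mm in diameter, 80 mm high, about 185 g; starts in a pocket of the carrier. Origin: centre of its underside; z up. One or two of these three are there, the rest are absent
- done1: a finished sample jar, closed, with a yellow lid: white plastic, straight-sided, 45 mm in diameter, 80 mm high, about 185 g; starts in a pocket of the carrier. Origin: centre of its underside; z up. One or two of these three are there, the rest are absent
- done2: a finished sample jar, closed, with a yellow lid: white plastic, straight-sided, 45 mm in diameter, 80 mm high, about 185 g; starts in a pocket of the carrier. Origin: centre of its underside; z up. One or two of these three are there, the rest are absent
- tray: a shallow stainless steel tray for finished jars, fixed on the bench: 170 mm (x) x 110 mm (y), walls 4 mm thick and 20 mm high, floor 4 mm thick. Origin: centre of its underside
- brush: bystander: the bench hand brush, wooden handle, dark bristles, 210 mm long, lying bristles down; origin at the underside
- block: bystander: a plain rounded wooden rubbing block, 130 x 42 x 34 mm; origin at the underside
- dishes: bystander: a stack of three glass petri dishes, 84 mm across, 45 mm high; origin at the underside
- sieve: bystander: a small round steel test sieve, 100 mm across, 40 mm high; origin at the underside
- washbottle: bystander: a white wash bottle with a red cap, 60 mm across, 150 mm high; origin at the underside

How it is judged:
By the outcome, as a careful person would: the job done as asked, in the order asked, and still so for the second after the job is handed in, with the robot touching nothing.
Of jar0, jar1, jar2 only 2 to 3 are there at a start; the rules pass over those that are not, and their reading is None.
Of done0, done1, done2 only 1 to 2 are there at a start; the rules pass over those that are not, and their reading is None.
At some moment in a run one of jar0, jar1, jar2, bar may be knocked a few centimetres aside while the robot is not near it.
It also fails if it takes over 210 s, if anything falls off the work surface, if the arm or the gripper's body presses on something with over 40 N, if the wrist force passes 120 N, or if a joint passes its speed limit or range.

### The arm

A 6-joint arm with a two-finger parallel gripper is mounted at the origin on the work surface. World frame = base frame: x ahead of the robot, y to its left, z up, the work surface at z = 0. Lengths are in mm, angles in rad, forces in N, time in s.
With the tool pointing down it reaches from about 300 to 850 mm from the base axis. Payload 5.4 kg.
Tool frame: the origin (TCP) lies at the very end of the fingers, on their centre line; the grasp point (between the pads) lies ctrl.grip_depth behind it (ctrl.grip_depth is the distance from the TCP to the grasp point, in mm); z points along the fingers, y is the line along which they close (so a half turn about z gives the same grasp; the last joint's range is limited). The gripper opens to 85 mm and grips with 20 to 120 N. Pads are 22 mm wide; open, the fingers measure 114 mm over their backs; the gripper's body (76 mm by 85 mm) begins 54 mm behind the grasp point. The pads swing forward as they close: fully open they stand 13 mm farther back than shut.
Start: joints at [0.962, 0.158, 1.597, -0, 1.386, -0.21], TCP at [223.288, 529.857, 231.299] pointing down, gripper open.
Joint ranges: [-2.91, 2.91], [-0.94, 2.29], [0.18, 2.7], [-1.29, 4.43], [0.17, 2.64], [-3, 3]. Speed limits (rad/s): [2.57, 2.57, 3.14, 3.14, 3.14, 3.14].

### API

Orientations are given as a unit quaternion [x, y, z, w].
In Python, from cell import status, cams, ticket, ctrl gives the robot as it stands.
- The arm moves only by the tool send_rows, never from a script. Its argument "targets" is a list of rows, each a list of 3 entries, a list of its own where there are three numbers: the closure, from 0 (fully open) to 1 (shut), then the shift along the tool's x, y, z in m, then the turn about the tool's z in degrees. A call has exactly 5 rows; each row shifts and turns the commanded pose from where the row before left it, along the tool's axes as they then stand; what a row does not reach is not made up. A row lasts 1/12 s, in which the tool goes at most 41.7 mm and 7.16 degrees, less where a joint would pass 70% of its speed; a pose out of reach is approached as far as the arm can. A call with a gripper value outside its range is refused whole. The fingers move at their own pace and stop on an object; the grip force is fixed at half the most. Time passes only in rows, so rows that do not move let the fingers close, or fill a call up. It gives the time, the measured TCP pose, the force, the opening and the grip force at its end, in the units of the state.
- status.observe(): the state, without advancing time (a new reading comes with each control period).
- cams.snapshot(name): name is "scene" or "side" or "wrist"; returns a dict with "frame" (420x560x3 uint8, blue, green, red), "vfov" (degrees; the focal length in pixels is half the picture's height over the tangent of half this angle, whatever the lens; pixels are square), "cx", "cy" (the principal point, pixels), "rvec" (rotation vector, rad) and "tvec" (3), from world to camera coordinates, as OpenCV has them; the wrist camera has in their place "T_tool_cam" (4x4, takes a point from camera to tool coordinates, whose origin is the TCP and whose axes are the flange's). Camera axes: x right, y down, z forward; pixel columns grow to the right and rows downward; lengths in mm; the calibration is good to about 2 mm. A picture is of the moment at which its call begins: read the wrist's pose just before it. There is no depth.
- ticket.finish_job(): hands the job in; it is judged then, once.
The state is a dict: "time_s": time; "joint_pos": joint angles; "qd": joint speeds; "tau": joint torques, N m; "position": TCP position; "ee_rot": TCP orientation; "force": force on the tool from outside, world axes, zero at the start; "torque": the same for the moment, N m; "width": finger opening in mm; "finger_force": force on a finger pad.
Only numpy, scipy, OpenCV 4.12 (cv2) and the standard library are available. Lean on these libraries where they do the work, as an engineer would, in place of code of your own. Each camera call takes 0.05 s, during which the arm holds its last target. There are 200 camera calls.

## Working session

There is one attempt and no reset: what is moved stays moved. The work goes in short steps, Python scripts to look and compute and a tool call to move; the robot and the scene stay as the last step left them, time stands still between calls to the robot, and variables do not carry over. Pictures are saved under pics/ and viewed, at most 14 in all, crops included, and the job is handed in when it is done.

Besides the shell and the picture viewer there is one more tool, called by a JSON object that holds its "op" and its "data". send_rows: Moves the arm, as the interface text tells. Its arguments: {"type":"object","properties":{"targets":{"type":"array","items":{"type":"array"}}},"required":["targets"]}

```bash
mkdir -p pics; ls; cat > h.py <<'E'
import numpy as np, cv2
from scipy.spatial.transform import Rotation as R
from cell import status, cams, ticket, ctrl
def shot(name, save=None):
    st=status.observe(); s=cams.snapshot(name); im=s["frame"]
    f=im.shape[0]/2/np.tan(np.radians(s["vfov"])/2)
    if "rvec" in s:
        Rw=cv2.Rodrigues(np.array(s["rvec"],float))[0]; c=-Rw.T@np.array(s["tvec"],float).ravel(); Rc=Rw.T
    else:
        T=np.array(s["T_tool_cam"]); Rt=R.from_quat(st["ee_rot"]).as_matrix()
        Rc=Rt@T[:3,:3]; c=np.array(st["position"])+Rt@T[:3,3]
    if save: cv2.imwrite("pics/"+save,im)
    return dict(im=im,f=f,cx=s["cx"],cy=s["cy"],R=Rc,c=c)
def ray(S,uv):
    return S["R"]@np.array([(uv[0]-S["cx"])/S["f"],(uv[1]-S["cy"])/S["f"],1.])
def onz(S,uv,z):
    d=ray(S,uv); return S["c"]+d*(z-S["c"][2])/d[2]
def proj(S,p):
    q=S["R"].T@(np.array(p,float)-S["c"]); return np.array([S["cx"]+S["f"]*q[0]/q[2],S["cy"]+S["f"]*q[1]/q[2]])
E
python3 - <<'E'
from h import *
for n in ("scene","side","wrist"):
    S=shot(n,n+"0.png"); print(n,S["c"].round(),S["R"][:,2].round(2),S["f"])
s=status.observe(); print({k:np.round(v,3) for k,v in s.items()}, ctrl.grip_depth)
E
```

```text
pics
scene [1125. -788.  756.] [-0.52  0.67 -0.53] 417.89131747771603
side [ 129. -756.  816.] [ 0.35  0.7  -0.62] 383.6325007503417
wrist [147. 562. 373.] [ 0.3  -0.13 -0.95] 341.68885246364664
{'time_s': np.float64(0.15), 'joint_pos': array([ 0.962,  0.159,  1.598, -0.   ,  1.386, -0.21 ]), 'qd': array([ 0.   ,  0.001, -0.003, -0.001,  0.001, -0.001]), 'tau': array([ 1.0000e-03, -3.9638e+01, -3.3178e+01, -0.0000e+00,  6.0000e-03,
        0.0000e+00]), 'position': array([223.043, 529.483, 230.54 ]), 'ee_rot': array([ 0.198,  0.98 , -0.001, -0.   ]), 'force': array([-0.209, -0.186, -0.087]), 'torque': array([0.023, 0.009, 0.042]), 'finger_force': np.float64(0.0), 'width': np.float64(85.328)} 18.700000000000003
```

View pics/scene0.png

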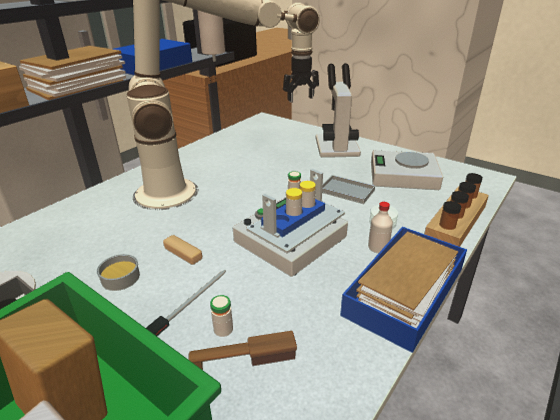

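View pics/side0.png

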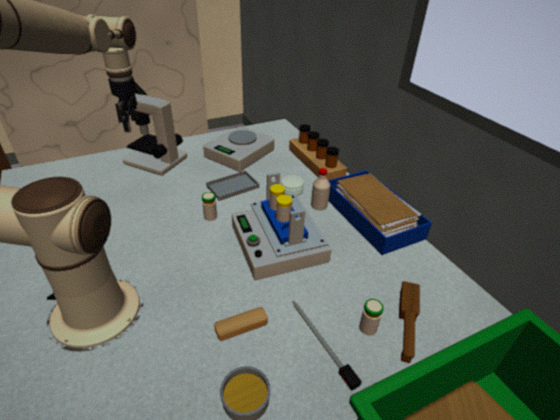

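The scene view shows two yellow lids at (294,195) and (307,187), green jars at (294,178) and (221,305), and the bar from (225,272) to its handle at (157,327). The side view shows the same jars: yellow at (284,203) and (277,191), green at (209,198) and (372,305). The bar tip is at (294,303) and the handle at (350,376).

```bash
cat >> h.py <<'E'
RNG=dict(yellow=((22,130,110),(34,255,255)),green=((50,90,40),(85,255,255)),blue=((105,120,60),(125,255,255)),red=((0,150,80),(6,255,255)))
def blobs(S,col,roi=None,amin=15):
    hsv=cv2.cvtColor(S["im"],cv2.COLOR_BGR2HSV); m=cv2.inRange(hsv,*map(np.array,RNG[col]))
    n,l,st,ce=cv2.connectedComponentsWithStats(m)
    return [(ce[i].round(1),st[i].tolist(),l==i) for i in range(1,n) if st[i][4]>=amin]
def tri(SA,a,SB,b):
    d1,d2=ray(SA,a),ray(SB,b); A=np.stack([d1,-d2],1); t=np.linalg.lstsq(A,SB["c"]-SA["c"],rcond=None)[0]
    p=SA["c"]+d1*t[0]; q=SB["c"]+d2*t[1]; return (p+q)/2, np.linalg.norm(p-q)
E
python3 - <<'E'
from h import *
A=shot("scene");B=shot("side");W=shot("wrist")
for n,S in (("sc",A),("si",B),("wr",W)):
  for c in ("yellow","green","red","blue"):
    for ce,st,_ in blobs(S,c): 
        if st[4]<3000: print(n,c,ce,st)
print("done",tri(A,(294,195),B,(284,203)),tri(A,(307,187),B,(277,191)))
print("jars",tri(A,(294,177),B,(209,199)),tri(A,(221,303),B,(373,306)))
print("tip",onz(A,(225,272),6),onz(B,(294,303),6)); print("hd",onz(A,(157,327),14),onz(B,(350,376),14))
c=A["im"][165:280,220:380]; d=B["im"][165:280,190:350]
cv2.imwrite("pics/c1.png",cv2.resize(c,None,fx=5,fy=5,interpolation=2)); cv2.imwrite("pics/c2.png",cv2.resize(d,None,fx=5,fy=5,interpolation=2))
E
```

```text
sc yellow [307.4 184.6] [300, 181, 16, 10, 106]
sc yellow [293.7 192.1] [286, 188, 16, 11, 119]
sc yellow [117.9 269.5] [101, 262, 34, 16, 370]
sc green [379.6 159.7] [377, 156, 6, 8, 35]
sc green [294.2 176.6] [288, 173, 13, 7, 51]
sc green [280.8 203. ] [276, 200, 10, 7, 37]
sc green [260.1 211.2] [258, 208, 5, 7, 27]
sc green [220.3 305.9] [210, 295, 21, 18, 140]
sc green [  7.3 399.5] [0, 359, 25, 61, 698]
sc red [383.9 205.8] [380, 202, 9, 9, 72]
sc blue [173.8  53.3] [160, 39, 32, 31, 790]
sc blue [127.9  57.9] [114, 44, 21, 31, 355]
sc blue [295.6 217.3] [276, 199, 49, 38, 764]
si yellow [280.5 194.6] [270, 184, 22, 23, 289]
si yellow [244.7 392.9] [224, 374, 43, 39, 1110]
si green [223.9 149.1] [218, 146, 13, 7, 43]
si green [208.6 198.1] [202, 192, 14, 10, 53]
si green [243.6 222.2] [239, 217, 10, 12, 69]
si green [252.6 237.9] [249, 235, 8, 7, 46]
si green [373.  308.8] [364, 299, 19, 17, 113]
si red [322.5 171.2] [319, 168, 8, 8, 45]
si blue [391.8 224.8] [329, 170, 103, 85, 1019]
si blue [276.8 222.4] [261, 200, 29, 44, 419]
si blue [305.3 232.9] [304, 227, 4, 12, 38]
wr green [ 96.7 414. ] [94, 409, 7, 11, 45]
done (array([548.38979387,  26.46188698, 165.32481901]), np.float64(3.885320430641387)) (array([553.94230317,  83.45397051, 167.9240854 ]), np.float64(1.2426251112665359))
jars (array([389.99791133, 250.57021622,  76.45251117]), np.float64(1.504445640742929)) (array([ 608.76302491, -334.99745259,   82.35361193]), np.float64(0.4633067822344058))
tip [ 478.32689353 -193.72874617    6.        ] [ 473.49416087 -195.02613861    6.        ]
hd [ 491.05769912 -432.5256427    14.        ] [ 488.23913579 -431.30067561   14.        ]
```

View pics/wrist0.png

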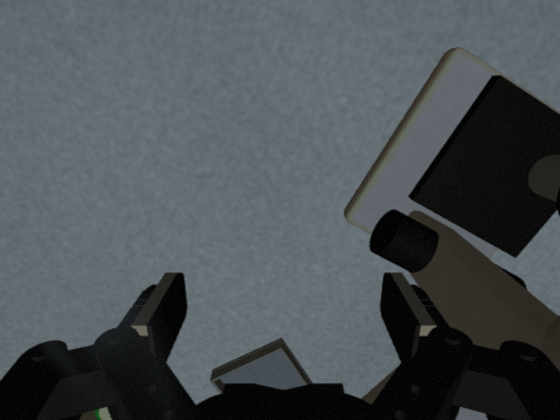

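View pics/c2.png

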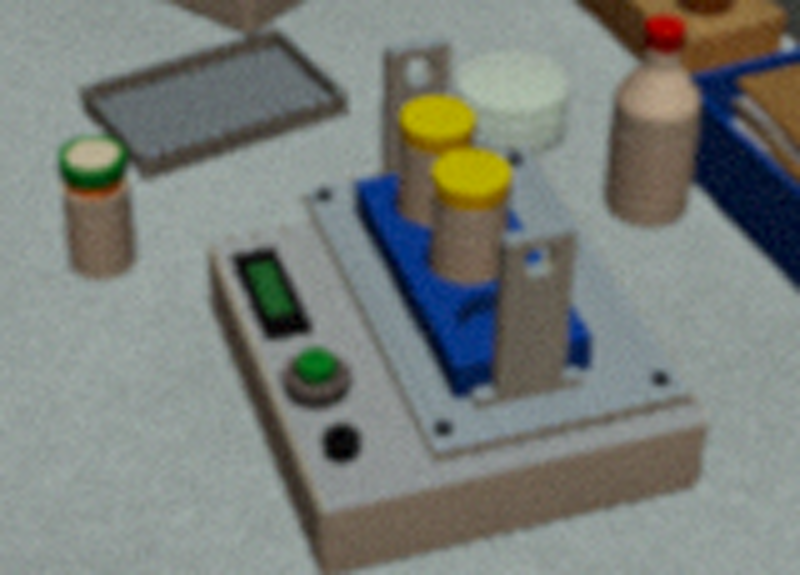

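The wrist view shows only the bench, the microscope base and the tray's edge at (260,365). The crop shows both finished jars in pockets 1 and 2, with pocket 0 empty. The button is at side (253,238). The tray's rim corners are at side (207,184), (244,173), (259,186) and (220,199).

```bash
cat >> h.py <<'E'
def go(x,y,z,a=None):
    """tool-frame total shift (mm) after turning so tool x points at angle a (deg)"""
    st=status.observe(); M=R.from_quat(st["ee_rot"]).as_matrix(); p=np.array(st["position"])
    a0=np.degrees(np.arctan2(M[1,0],M[0,0])); a=a0 if a is None else a
    t=a0-a; d=np.array([x,y,z])-p; c,s=np.cos(np.radians(a)),np.sin(np.radians(a))
    print("at",p.round(1),"a",round(a0,2),"turn",round((t+180)%360-180,2),"shift x,y,z:",np.round([c*d[0]+s*d[1], s*d[0]-c*d[1], -d[2]],1),"tilt",M[:,2].round(4))
E
python3 - <<'E'
from h import *
A=shot("scene");B=shot("side")
print("tray",[onz(B,p,20)[:2].round() for p in ((207,184),(244,173),(259,186),(220,199))])
print("brush",[onz(B,p,20)[:2].round() for p in ((403,283),(418,285),(408,355))],[onz(A,p,20)[:2].round() for p in ((192,357),(297,347),(250,335))])
print("button",tri(A,(260.1,210.5),B,(252.6,237.5)), onz(B,(252.6,237.2),88))
print("dish",onz(B,(291,184),45),"bottle",tri(A,(384,206),B,(322.5,171)))
go(551,55,290,84.5)
E
```

```text
tray [array([432., 420.]), array([587., 436.]), array([604., 330.]), array([445., 310.])]
brush [array([ 774., -269.]), array([ 807., -292.]), array([ 637., -448.])] [array([ 622., -444.]), array([ 784., -290.]), array([ 682., -326.])]
button (array([441.18026567,   5.76931564,  86.56753028]), np.float64(0.06703705935089657)) [441.08294524   5.50752249  88.        ]
dish [700.19367516 261.07456634  45.        ] bottle (array([759.60818343, 157.63017114, 143.45369816]), np.float64(0.76475232089393))
at [223.3 529.8 231.1] a 157.15 turn 72.65 shift x,y,z: [-441.2  371.7  -58.9] tilt [-2.e-04 -2.e-04 -1.e+00]
```

{"op": "send_rows", "data": {"targets": [[0,[0,0,-0.014],6.6],[0,[0,0,-0.014],6.6],[0,[0,0,-0.014],6.6],[0,[0,0,-0.014],6.6],[0,[0,0,-0.014],6.6]]}}

```text
time_s: 0.82
position: [223.2, 529.8, 302.0]
ee_rot: [0.471, 0.882, -0.0, -0.0]
force: [0.3, 0.4, -0.5]
width: 85.2
finger_force: 0.0
```

{"op": "send_rows", "data": {"targets": [[0,[0,0,0],6.6],[0,[0,0,0],6.6],[0,[0,0,0],6.6],[0,[0,0,0],6.6],[0,[0,0,0],6.65]]}}

```text
time_s: 1.23
position: [223.3, 529.8, 301.3]
ee_rot: [0.702, 0.712, 0.0, 0.0]
force: [0.0, -0.7, -0.3]
width: 85.3
finger_force: 0.0
```

{"op": "send_rows", "data": {"targets": [[0,[-0.02,0.016,0],6.6],[0,[-0.033,0.024,0],0],[0,[-0.033,0.024,0],0],[0,[-0.033,0.024,0],0],[0,[-0.033,0.024,0],0]]}}

```text
time_s: 1.65
position: [323.0, 368.0, 301.4]
ee_rot: [0.74, 0.673, 0.0, 0.0]
force: [0.7, 0.6, 0.5]
width: 85.2
finger_force: 0.0
```

{"op": "send_rows", "data": {"targets": [[0,[-0.033,0.024,0],0],[0,[-0.033,0.024,0],0],[0,[-0.033,0.024,0],0],[0,[-0.033,0.024,0],0],[0,[-0.033,0.024,0],0]]}}

```text
time_s: 2.07
position: [426.8, 192.0, 301.6]
ee_rot: [0.74, 0.672, 0.0, 0.0]
force: [1.2, 0.8, 0.3]
width: 85.5
finger_force: 0.0
```

```bash
python3 -c "
from h import *
go(548,-30,300,84.5)"
```

```text
at [426.8 192.  301.6] a 84.5 turn 0.0 shift x,y,z: [-209.3  141.9    1.6] tilt [ 9.e-04  2.e-04 -1.e+00]
```

{"op": "send_rows", "data": {"targets": [[0,[-0.03,0.02,0],0],[0,[-0.03,0.02,0],0],[0,[-0.03,0.02,0],0],[0,[-0.03,0.02,0],0],[0,[-0.03,0.02,0],0]]}}

```text
time_s: 2.48
position: [511.9, 33.2, 301.4]
ee_rot: [0.74, 0.672, 0.0, 0.0]
force: [0.2, 0.9, -0.8]
width: 85.1
finger_force: 0.0
```

{"op": "send_rows", "data": {"targets": [[0,[-0.03,0.02,0],0],[0,[-0.03,0.022,0],0],[0,[0,0,0],0],[0,[0,0,0],0],[0,[0,0,0],0]]}}

```text
time_s: 2.9
position: [547.2, -28.4, 301.2]
ee_rot: [0.74, 0.672, 0.0, -0.0]
force: [-0.1, 0.3, 0.6]
width: 85.6
finger_force: 0.0
```

```bash
python3 - <<'E'
from h import *
W=shot("wrist","w1.png"); go(548,-30,300)
for c in ("yellow","blue","green"):
    for ce,st,m in blobs(W,c,amin=100): print(c,ce,st, onz(W,ce,178 if c=="yellow" else 116).round(1))
E
```

```text
at [547.1 -27.9 301.3] a 84.55 turn 0.0 shift x,y,z: [-2.   1.1  1.3] tilt [-2.e-04  4.e-04 -1.e+00]
yellow [278.9  43. ] [249, 9, 61, 68, 3238] [555.1  85.6 178. ]
yellow [278.2 126.7] [250, 98, 57, 58, 2600] [548.9  28.  178. ]
blue [527.  144.3] [507, 0, 53, 239, 1734] [781.9 -17.1 116. ]
blue [279.6 121.8] [232, 10, 97, 203, 11177] [549.1  26.2 116. ]
green [175.5  50.8] [165, 24, 21, 55, 915] [464.2  95.4 116. ]
green [180.6 146.1] [170, 135, 22, 23, 384] [452.7  12.7 116. ]
green [355.4 383.5] [338, 377, 29, 22, 159] [ 610.9 -294.8  116. ]
```

View pics/w1.png

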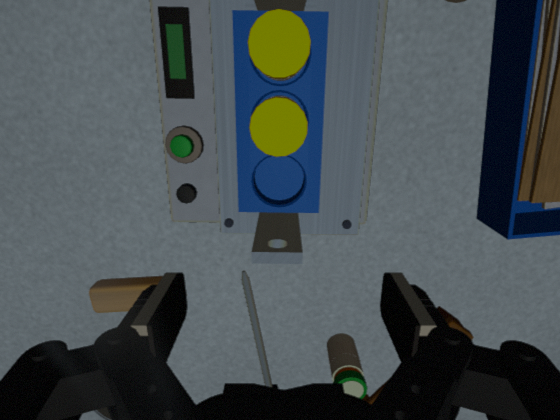

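The wrist view shows the carrier's blue outline with near corners at (238,212) and (319,213). Lids are at (279,40) and (278,127), and empty pocket 0 is at (278,180). The top face of the -y upright runs from (252,251) to (302,262).

```bash
python3 - <<'E'
from h import *
W=shot("wrist"); B=blobs(W,"yellow",amin=100)
for ce,st,m in B: print("lid",onz(W,(st[0]+st[2]/2-.5,st[1]+st[2]/2-.5),178).round(1))
m=max(blobs(W,"blue",amin=5000),key=lambda b:b[1][4])[2].astype(np.uint8)
u=np.where(m)
h=cv2.convexHull(np.stack([u[1],u[0]],1).astype(np.int32)); ap=cv2.approxPolyDP(h,5,True)[:,0]
for p in ap: print("blue",p,onz(W,p,116).round(1))
m2=(m[150:215]*255)
# left/right edges per row -> lines at z=116
L=[];Rr=[]
for v in range(20,205,5):
    x=np.where(m[v])[0]; L.append(onz(W,(x[0]-.5,v),116)[:2]); Rr.append(onz(W,(x[-1]+.5,v),116)[:2])
for E in (L,Rr):
    vx,vy,x0,y0=cv2.fitLine(np.float32(E),cv2.DIST_HUBER,0,.01,.01).ravel(); print("edge dir",np.degrees(np.arctan2(vy,vx)),"x at y=26:",x0+vx/vy*(26-y0))
for p in ((252,251),(302,251),(302,262),(252,262)): print("upr",onz(W,p,204).round(1))
print("pocket0 rim",onz(W,(278,179),116).round(1), "button",onz(W,(180.6,146.1),88).round(1))
E
```

```text
lid [555.2  88.  178. ]
lid [548.5  28.3 178. ]
blue [327  12] [597.9 113.4 116. ]
blue [318 212] [579.2 -66.2 116. ]
blue [240 212] [500.  -58.7 116. ]
blue [233  11] [518.6 121.6 116. ]
edge dir 83.773254 x at y=26: 507.48355
edge dir 83.68189 x at y=26: 589.6218
upr [519.8 -61.  204. ]
upr [558.4 -64.6 204. ]
upr [557.6 -74.1 204. ]
upr [518.6 -70.4 204. ]
pocket0 rim [542.  -27.9 116. ] button [443.8   9.5  88. ]
```

```bash
python3 -c "
from h import *
go(555.2,87.3,141,83.75)"
```

```text
at [547.  -27.7 301.5] a 84.58 turn 0.83 shift x,y,z: [115.2  -4.4 160.5] tilt [ 1.e-04  2.e-04 -1.e+00]
```

{"op": "send_rows", "data": {"targets": [[0,[0,0,0],0.83],[0,[0.029,-0.0011,0],0],[0,[0.029,-0.0011,0],0],[0,[0.029,-0.0011,0],0],[0,[0.028,-0.0011,0],0]]}}

```text
time_s: 3.42
position: [555.2, 88.2, 301.7]
ee_rot: [0.745, 0.667, 0.0, 0.0]
force: [1.2, -0.6, 0.8]
width: 85.4
finger_force: 0.0
```

{"op": "send_rows", "data": {"targets": [[0,[0,0,0.02],0],[0,[0,0,0.02],0],[0,[0,0,0.02],0],[0,[0,0,0.02],0],[0,[0,0,0.02],0]]}}

```text
time_s: 3.83
position: [555.3, 87.1, 200.7]
ee_rot: [0.745, 0.667, 0.0, 0.0]
force: [-0.0, 0.4, 0.1]
width: 85.6
finger_force: 0.0
```

```bash
python3 -c "
from h import *
W=shot('wrist','w2.png')
go(555.2,87.3,141,83.75)"
```

```text
at [552.7  87.1 195.9] a 83.72 turn -0.03 shift x,y,z: [ 0.5  2.5 54.9] tilt [-7.1e-03  4.0e-04 -1.0e+00]
```

View pics/w2.png

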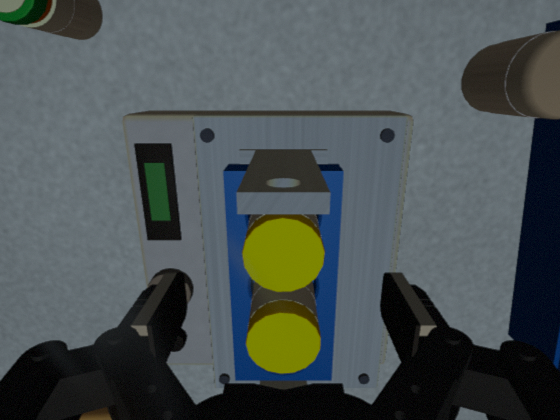

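The wrist view shows the jar2-position lid at (284,256), centred between the fingers at 160 and 405, with the +y upright behind it.

{"op": "send_rows", "data": {"targets": [[0,[0,0,0],0],[0,[0,0,0],0],[0,[0,0,0],0],[0,[0,0,0],0],[0,[0,0,0],0]]}}

```text
time_s: 4.3
position: [556.5, 86.0, 202.8]
ee_rot: [0.745, 0.667, 0.001, 0.001]
force: [-0.3, -0.1, 0.3]
width: 85.4
finger_force: 0.0
```

```bash
python3 -c "
from h import *
go(555.2,87.3,141,83.75); s=status.observe(); print(s['force'],s['joint_pos'])"
```

```text
at [556.5  86.  202.8] a 83.67 turn -0.08 shift x,y,z: [ 1.2 -1.5 61.8] tilt [ 2.5e-03 -1.0e-04 -1.0e+00]
[-0.30271377 -0.07188493  0.31656161] [-6.12920957e-02  1.48636083e-01  1.66530620e+00  4.58113102e-06
  1.32515196e+00  4.92127095e-02]
```

{"op": "send_rows", "data": {"targets": [[0,[0,0,0],0],[0,[0,0,0.005],0],[0,[0,0,0.01],0],[0,[0,0,0.01],0],[0,[0,0,0.01],0]]}}

```text
time_s: 4.72
position: [555.2, 86.0, 164.6]
ee_rot: [0.745, 0.667, -0.0, -0.0]
force: [-0.4, -0.5, -0.1]
width: 85.0
finger_force: 0.0
```

{"op": "send_rows", "data": {"targets": [[0,[0,0,0.01],0],[0,[0,0,0.007],0],[0,[0,0,0.005],0],[0,[0,0,0.002],0],[0,[0,0,0],0]]}}

```text
time_s: 5.13
position: [555.5, 86.0, 141.7]
ee_rot: [0.745, 0.667, -0.0, -0.0]
force: [0.5, -0.2, -0.2]
width: 85.6
finger_force: 0.0
```

{"op": "send_rows", "data": {"targets": [[0.2,[0,0,0],0],[0.4,[0,0,0],0],[0.6,[0,0,0],0],[0.8,[0,0,0],0],[1,[0,0,0],0]]}}

```text
time_s: 5.55
position: [556.1, 86.0, 143.1]
ee_rot: [0.745, 0.667, 0.0, 0.0]
force: [-0.9, -0.7, 3.7]
width: 44.2
finger_force: 60.9
```

{"op": "send_rows", "data": {"targets": [[1,[0,0,0],0],[1,[0,0,0],0],[1,[0,0,0],0],[1,[0,0,0],0],[1,[0,0,0],0]]}}

```text
time_s: 5.97
position: [556.1, 86.0, 143.1]
ee_rot: [0.745, 0.667, 0.0, 0.0]
force: [-2.1, 0.9, 5.9]
width: 43.6
finger_force: 61.1
```

```bash
python3 -c "
from h import *
go(555.2,87.3,141,83.75)"
```

```text
at [556.1  86.  143.1] a 83.67 turn -0.08 shift x,y,z: [ 1.2 -1.1  2.1] tilt [ 1.e-03 -1.e-04 -1.e+00]
```

{"op": "send_rows", "data": {"targets": [[1,[0,0,-0.005],0],[1,[0,0,-0.015],0],[1,[0,0,-0.025],0],[1,[0,0,-0.025],0],[1,[0,0,-0.025],0]]}}

```text
time_s: 6.38
position: [555.0, 86.0, 237.4]
ee_rot: [0.745, 0.667, -0.001, -0.001]
force: [1.6, 0.1, -1.3]
width: 43.9
finger_force: 61.3
```

{"op": "send_rows", "data": {"targets": [[1,[0.005,0,-0.02],0],[1,[0.015,0,-0.01],0],[1,[0.025,0,-0.005],0],[1,[0.03,0,0],0],[1,[0.03,0,0],0]]}}

```text
time_s: 6.8
position: [567.4, 191.1, 272.4]
ee_rot: [0.745, 0.667, 0.0, 0.0]
force: [-0.0, -0.4, -2.1]
width: 43.8
finger_force: 61.3
```

{"op": "send_rows", "data": {"targets": [[1,[0.03,0,0],0],[1,[0.025,0,0],0],[1,[0.015,0,0],0],[1,[0.005,0,0],0],[1,[0,0,0],0]]}}

```text
time_s: 7.22
position: [575.3, 265.3, 271.6]
ee_rot: [0.745, 0.667, -0.001, -0.0]
force: [0.7, -0.6, -2.3]
width: 44.1
finger_force: 61.3
```

```bash
python3 -c "
from h import *
W=shot('wrist','w3.png')
go(557,378,120,83.75)"
```

```text
at [575.5 264.3 271.8] a 83.68 turn -0.07 shift x,y,z: [111.  -30.8 151.8] tilt [-8.e-04 -1.e-03 -1.e+00]
```

View pics/w3.png

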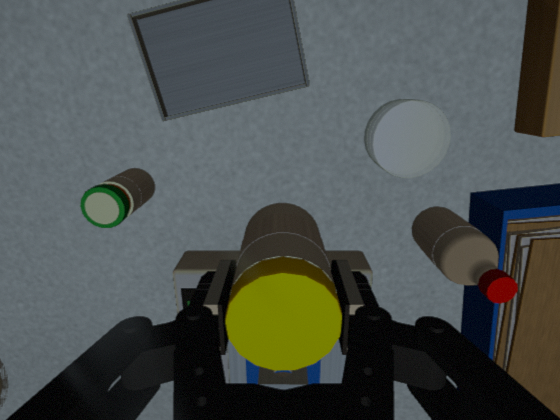

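The wrist view shows the jar held, with its lid at (285,314). The tray's rim corners are at about (131,14), (163,120) and (309,85). Green lid at (104,205), dishes at (408,138).

```bash
python3 -c "
from h import *
W=shot('wrist')
for p in ((131,14),(163,120),(309,85),(292,-1)): print(onz(W,p,20).round(1))
print('jar',onz(W,(104,206),88))
b=blobs(W,'yellow',amin=500)[0]; st=b[1]; st0=status.observe()['position']; print(st, onz(W,(st[0]+st[2]/2-.5,st[1]+st[3]-st[2]/2-.5),st0[2]-45+80))
go(557,378,120,83.75)"
```

```text
[437.8 436.2  20. ]
[446.9 329.1  20. ]
[612.9 348.1  20. ]
[602.8 431.6  20. ]
jar [392.72632178 255.79910902  88.        ]
[226, 273, 115, 97, 8754] [576.15547728 269.48470136 307.0077064 ]
at [575.6 263.7 272. ] a 83.62 turn -0.13 shift x,y,z: [111.6 -31.  152. ] tilt [-5.e-04 -1.e-03 -1.e+00]
```

{"op": "send_rows", "data": {"targets": [[1,[0.01,-0.003,0],0],[1,[0.025,-0.006,0.005],0],[1,[0.03,-0.007,0.015],0],[1,[0.03,-0.007,0.025],0],[1,[0.02,-0.004,0.025],0]]}}

```text
time_s: 7.73
position: [561.5, 384.4, 203.0]
ee_rot: [0.745, 0.667, 0.002, -0.0]
force: [0.6, 0.9, -1.8]
width: 43.8
finger_force: 61.3
```

{"op": "send_rows", "data": {"targets": [[1,[0.008,-0.001,0.025],0],[1,[0.001,0,0.025],0],[1,[0,0,0.025],0],[1,[0,0,0.015],0],[1,[0,0,0.005],0]]}}

```text
time_s: 8.15
position: [559.4, 389.8, 103.3]
ee_rot: [0.745, 0.667, -0.003, -0.001]
force: [-0.1, 0.6, -1.9]
width: 43.9
finger_force: 61.3
```

{"op": "send_rows", "data": {"targets": [[1,[0,0,0],0],[1,[0,0,0.005],0],[1,[0,0,0.01],0],[1,[0,0,0.01],0],[1,[0,0,0.01],0]]}}

```text
time_s: 8.57
position: [561.8, 391.3, 72.2]
ee_rot: [0.745, 0.667, 0.001, 0.0]
force: [-0.3, -0.7, -2.3]
width: 44.1
finger_force: 61.3
```

```bash
python3 -c "
from h import *
go(561,390,49.5,83.75)"
```

```text
at [561.8 391.3  72.2] a 83.66 turn -0.09 shift x,y,z: [-1.4 -0.7 22.7] tilt [ 1.1e-03  5.0e-04 -1.0e+00]
```

{"op": "send_rows", "data": {"targets": [[1,[0,0,0.008],0],[1,[0,0,0.006],0],[1,[0,0,0.004],0],[1,[0,0,0.002],0],[1,[0,0,0.001],0]]}}

```text
time_s: 8.98
position: [561.4, 391.2, 51.0]
ee_rot: [0.745, 0.667, -0.0, -0.0]
force: [-0.2, 0.5, -2.2]
width: 43.6
finger_force: 61.3
```

{"op": "send_rows", "data": {"targets": [[1,[0,0,0.001],0],[1,[0,0,0.001],0],[1,[0,0,0],0],[1,[0,0,0],0],[1,[0,0,0],0]]}}

```text
time_s: 9.4
position: [561.6, 391.3, 49.6]
ee_rot: [0.745, 0.667, 0.0, 0.0]
force: [0.6, 0.2, -1.0]
width: 43.7
finger_force: 61.3
```

Contact is beginning, so I release, rise and return for the second finished jar.

{"op": "send_rows", "data": {"targets": [[1,[0,0,0.0005],0],[0.6,[0,0,0],0],[0.3,[0,0,0],0],[0,[0,0,0],0],[0,[0,0,0],0]]}}

```text
time_s: 9.82
position: [561.7, 391.3, 49.1]
ee_rot: [0.745, 0.667, 0.0, 0.0]
force: [-0.3, -0.7, 0.6]
width: 78.0
finger_force: 0.0
```

{"op": "send_rows", "data": {"targets": [[0,[0,0,0],0],[0,[0,0,-0.005],0],[0,[0,0,-0.02],0],[0,[0,0,-0.03],0],[0,[0,0,-0.03],0]]}}

```text
time_s: 10.23
position: [560.6, 390.8, 134.0]
ee_rot: [0.745, 0.667, -0.001, -0.0]
force: [0.7, 0.4, 0.7]
width: 85.2
finger_force: 0.0
```

{"op": "send_rows", "data": {"targets": [[0,[0,0,-0.03],0],[0,[-0.01,0,-0.03],0],[0,[-0.025,0,-0.03],0],[0,[-0.035,0,-0.02],0],[0,[-0.035,0,-0.005],0]]}}

```text
time_s: 10.65
position: [551.6, 286.9, 254.7]
ee_rot: [0.744, 0.668, 0.004, 0.002]
force: [0.4, 0.1, 0.4]
width: 85.4
finger_force: 0.0
```

{"op": "send_rows", "data": {"targets": [[0,[-0.035,0,0],0],[0,[-0.035,0.002,0],0],[0,[-0.035,0.005,0],0],[0,[-0.035,0.005,0],0],[0,[-0.035,0.005,0],0]]}}

```text
time_s: 11.07
position: [547.2, 109.5, 249.5]
ee_rot: [0.745, 0.667, 0.0, 0.0]
force: [0.9, -0.1, -0.6]
width: 85.2
finger_force: 0.0
```

{"op": "send_rows", "data": {"targets": [[0,[-0.035,0.005,0],0],[0,[-0.025,0.004,0],0],[0,[-0.015,0,0],0],[0,[-0.005,0,0],0],[0,[0,0,0],0]]}}

```text
time_s: 11.48
position: [547.6, 29.7, 249.2]
ee_rot: [0.746, 0.666, 0.0, 0.0]
force: [1.0, 0.4, 0.2]
width: 85.5
finger_force: 0.0
```

```bash
python3 -c "
from h import *
W=shot('wrist','w4.png')
for ce,st,m in blobs(W,'yellow',amin=300): print(st,onz(W,(st[0]+st[2]/2-.5,st[1]+st[2]/2-.5),178))
go(548.8,28,141,83.75)"
```

```text
[253, 192, 65, 61, 3083] [548.70057566  27.07254566 178.        ]
at [547.6  30.7 249.1] a 83.63 turn -0.12 shift x,y,z: [ -2.6   1.5 108.1] tilt [ 4.e-04  4.e-04 -1.e+00]
```

{"op": "send_rows", "data": {"targets": [[0,[-0.002,0.001,0.005],0],[0,[-0.001,0,0.015],0],[0,[0,0,0.02],0],[0,[0,0,0.02],0],[0,[0,0,0.015],0]]}}

```text
time_s: 11.95
position: [547.5, 28.9, 171.7]
ee_rot: [0.744, 0.668, -0.001, -0.001]
force: [-0.2, -0.9, -0.5]
width: 85.4
finger_force: 0.0
```

{"op": "send_rows", "data": {"targets": [[0,[0,0,0.012],0],[0,[0,0,0.01],0],[0,[0,0,0.006],0],[0,[0,0,0.003],0],[0,[0,0,0],0]]}}

```text
time_s: 12.37
position: [548.2, 27.7, 142.5]
ee_rot: [0.745, 0.667, -0.0, -0.0]
force: [-0.8, 0.1, -0.1]
width: 85.5
finger_force: 0.0
```

{"op": "send_rows", "data": {"targets": [[0,[0,0,0],0],[0.3,[0,0,0],0],[0.6,[0,0,0],0],[0.8,[0,0,0],0],[1,[0,0,0],0]]}}

```text
time_s: 12.78
position: [548.9, 27.3, 143.7]
ee_rot: [0.745, 0.667, 0.001, 0.001]
force: [-1.0, -0.9, -1.6]
width: 43.9
finger_force: 61.1
```

{"op": "send_rows", "data": {"targets": [[1,[0,0,0],0],[1,[0,0,0],0],[1,[0,0,0],0],[1,[0,0,0],0],[1,[0,0,-0.002],0]]}}

```text
time_s: 13.2
position: [547.8, 27.5, 144.3]
ee_rot: [0.745, 0.667, -0.0, -0.0]
force: [0.5, 0.1, -1.3]
width: 43.9
finger_force: 61.2
```

{"op": "send_rows", "data": {"targets": [[1,[0,0,-0.005],0],[1,[0,0,-0.015],0],[1,[0,0,-0.025],0],[1,[0,0,-0.03],0],[1,[0,0,-0.03],0]]}}

```text
time_s: 13.62
position: [547.0, 27.7, 249.6]
ee_rot: [0.745, 0.667, -0.001, -0.001]
force: [0.8, -0.7, -1.5]
width: 43.5
finger_force: 61.7
```

```bash
python3 -c "
from h import *
go(481,382,200,83.75)"
```

```text
at [547.   27.7 249.6] a 83.67 turn -0.08 shift x,y,z: [ 345.  -104.2   49.6] tilt [-3.5e-03  6.0e-04 -1.0e+00]
```

{"op": "send_rows", "data": {"targets": [[1,[0,0,-0.015],0],[1,[0.005,-0.002,-0.01],0],[1,[0.015,-0.005,-0.005],0],[1,[0.03,-0.009,0],0],[1,[0.035,-0.01,0],0]]}}

```text
time_s: 14.03
position: [531.0, 114.9, 278.9]
ee_rot: [0.746, 0.666, -0.001, -0.001]
force: [1.4, 0.6, -1.7]
width: 43.7
finger_force: 61.8
```

{"op": "send_rows", "data": {"targets": [[1,[0.035,-0.01,0],0],[1,[0.035,-0.01,0],0],[1,[0.035,-0.01,0],0],[1,[0.035,-0.01,0],0],[1,[0.035,-0.01,0.01],0]]}}

```text
time_s: 14.45
position: [500.7, 296.4, 270.4]
ee_rot: [0.745, 0.667, 0.0, 0.0]
force: [0.7, 0.4, -1.2]
width: 43.5
finger_force: 61.8
```

{"op": "send_rows", "data": {"targets": [[1,[0.035,-0.011,0.015],0],[1,[0.025,-0.008,0.025],0],[1,[0.018,-0.006,0.025],0],[1,[0.007,-0.002,0.025],0],[1,[0,-0.001,0.025],0]]}}

```text
time_s: 14.87
position: [480.6, 383.6, 151.9]
ee_rot: [0.744, 0.668, -0.001, -0.001]
force: [-0.1, -0.7, -2.0]
width: 43.6
finger_force: 61.8
```

{"op": "send_rows", "data": {"targets": [[1,[0,0,0.025],0],[1,[0,0,0.02],0],[1,[0,0,0.012],0],[1,[0,0,0.005],0],[1,[0,0,0],0]]}}

```text
time_s: 15.28
position: [481.7, 381.3, 91.1]
ee_rot: [0.745, 0.667, -0.002, -0.0]
force: [-0.2, -0.1, -2.4]
width: 43.9
finger_force: 61.8
```

```bash
python3 -c "
from h import *
go(481,382,50,83.75)"
```

```text
at [481.7 381.3  91.1] a 83.67 turn -0.08 shift x,y,z: [ 0.6 -0.7 41.1] tilt [-0.0031 -0.0015 -1.    ]
```

{"op": "send_rows", "data": {"targets": [[1,[0,0,0.01],0],[1,[0,0,0.012],0],[1,[0,0,0.008],0],[1,[0,0,0.005],0],[1,[0,0,0.002],0]]}}

```text
time_s: 15.7
position: [482.2, 381.4, 54.4]
ee_rot: [0.745, 0.667, -0.001, -0.0]
force: [-0.6, -0.5, -1.7]
width: 43.5
finger_force: 61.8
```

{"op": "send_rows", "data": {"targets": [[1,[0,0,0.001],0],[1,[0,0,0.001],0],[1,[0,0,0.001],0],[1,[0,0,0],0],[1,[0,0,0],0]]}}

```text
time_s: 16.12
position: [483.1, 381.9, 53.1]
ee_rot: [0.745, 0.667, 0.0, 0.0]
force: [-0.6, 0.5, -1.4]
width: 43.7
finger_force: 61.8
```

```bash
python3 -c "
from h import *
go(481,382,50,83.75);print(status.observe()['force'])"
```

```text
at [483.1 381.9  53.1] a 83.67 turn -0.08 shift x,y,z: [-0.2 -2.1  3.1] tilt [ 5.e-04  3.e-04 -1.e+00]
[-0.58005463  0.51186647 -1.41802394]
```

{"op": "send_rows", "data": {"targets": [[1,[0,0,0.001],0],[1,[0,0,0.001],0],[1,[0,0,0.001],0],[1,[0,0,0.0005],0],[1,[0,0,0],0]]}}

```text
time_s: 16.53
position: [483.0, 381.9, 49.6]
ee_rot: [0.745, 0.667, 0.0, 0.0]
force: [-1.1, -0.8, 2.7]
width: 43.8
finger_force: 62.4
```

{"op": "send_rows", "data": {"targets": [[1,[0,0,0],0],[1,[0,0,0],0],[0.7,[0,0,0],0],[0.4,[0,0,0],0],[0.3,[0,0,0],0]]}}

```text
time_s: 16.95
position: [483.1, 381.9, 49.2]
ee_rot: [0.745, 0.667, 0.0, 0.0]
force: [0.5, -0.5, 0.2]
width: 59.5
finger_force: 0.0
```

{"op": "send_rows", "data": {"targets": [[0.3,[0,0,0],0],[0.3,[0,0,-0.005],0],[0.3,[0,0,-0.02],0],[0.3,[0,0,-0.03],0],[0.3,[0,0,-0.03],0]]}}

```text
time_s: 17.37
position: [482.1, 381.4, 134.5]
ee_rot: [0.745, 0.667, -0.001, -0.0]
force: [1.1, -0.2, -0.7]
width: 59.8
finger_force: 0.0
```

{"op": "send_rows", "data": {"targets": [[0,[0,0,-0.03],0],[0,[0,0,-0.03],0],[0,[0,0,-0.03],0],[0,[0,0,-0.01],0],[0,[0,0,0],0]]}}

```text
time_s: 17.78
position: [484.8, 382.8, 238.6]
ee_rot: [0.745, 0.667, 0.004, 0.001]
force: [0.2, 0.8, -0.2]
width: 85.3
finger_force: 0.0
```

```bash
python3 - <<'E'
from h import *
A=shot('scene');B=shot('side')
for n,S in(('sc',A),('si',B)):
  for c in('yellow','green'):
    for ce,st,_ in blobs(S,c): print(n,c,ce,st)
W=shot('wrist','w5.png')
for c in ("yellow","green"):
  for ce,st,m in blobs(W,c,amin=100): print("wr",c,ce,st)
go(392,253,200,83.75)
E
```

```text
sc yellow [336.7 168.7] [331, 166, 12, 6, 62]
sc yellow [357.5 173.7] [352, 171, 12, 6, 63]
sc yellow [118.  269.4] [102, 262, 33, 16, 368]
sc green [379.6 159.7] [377, 156, 6, 8, 34]
sc green [294.2 176.7] [288, 173, 13, 7, 50]
sc green [281.6 202.7] [276, 200, 13, 7, 43]
sc green [260.2 211.1] [258, 208, 5, 7, 26]
sc green [129.6 357.6] [0, 272, 221, 148, 12095]
sc green [220.2 305.9] [210, 295, 20, 18, 139]
sc green [  7.3 399.5] [0, 359, 25, 61, 698]
si yellow [241.6 166.7] [235, 163, 14, 9, 90]
si yellow [222.6 172.5] [217, 169, 12, 9, 80]
si yellow [244.8 392.6] [224, 374, 43, 39, 1117]
si green [223.9 149.2] [218, 146, 13, 7, 44]
si green [208.7 198.2] [202, 192, 14, 10, 52]
si green [243.6 222.2] [239, 217, 10, 11, 67]
si green [252.7 238. ] [249, 235, 8, 7, 46]
si green [373. 309.] [365, 299, 18, 17, 111]
si green [453.3 373.4] [350, 308, 210, 112, 8743]
wr yellow [371.1 168.4] [347, 144, 49, 49, 1880]
wr yellow [283.8 187.1] [260, 164, 48, 47, 1781]
wr green [206.4 317. ] [183, 300, 45, 38, 499]
at [482.  381.3 232.1] a 83.67 turn -0.08 shift x,y,z: [-137.4  -75.5   32.1] tilt [-0.003  -0.0016 -1.    ]
```

View pics/w5.png

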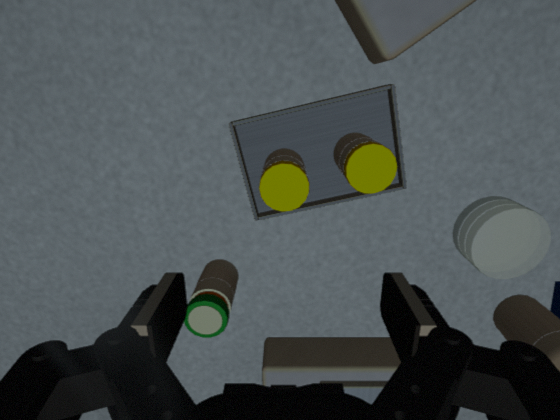

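Both yellow jars stand in the tray, at (284,187) and (371,168). The fresh jar's lid is at (207,319).

{"op": "send_rows", "data": {"targets": [[0,[-0.005,-0.003,0],0],[0,[-0.02,-0.011,0],0],[0,[-0.03,-0.016,0.005],0],[0,[-0.03,-0.016,0.01],0],[0,[-0.025,-0.014,0.01],0]]}}

```text
time_s: 18.35
position: [409.0, 277.3, 207.1]
ee_rot: [0.745, 0.667, -0.002, -0.0]
force: [0.1, -0.7, 0.7]
width: 85.6
finger_force: 0.0
```

{"op": "send_rows", "data": {"targets": [[0,[-0.017,-0.01,0.005],0],[0,[-0.008,-0.004,0.002],0],[0,[-0.002,-0.001,0],0],[0,[0,0,0],0],[0,[0,0,0],0]]}}

```text
time_s: 18.77
position: [394.0, 254.5, 202.7]
ee_rot: [0.745, 0.667, 0.001, 0.0]
force: [0.5, 0.1, 0.1]
width: 85.3
finger_force: 0.0
```

```bash
cat >> h.py <<'E'
def lidtop(S,col,z,near=None):
    """lid top centre: convex hull bbox, far (upper) edge belongs to the top rim when tool camera sees the lid"""
    out=[]
    for ce,st,m in blobs(S,col,amin=100):
        w=st[2]; out.append((st,onz(S,(st[0]+w/2-.5,st[1]+w/2-.5),z).round(1),onz(S,(st[0]+w/2-.5,st[1]+st[3]-w/2-.5),z).round(1)))
    return out
E
python3 - <<'E'
from h import *
W=shot('wrist','w6.png')
for o in lidtop(W,"green",88): print(*o)
go(392,253,200,83.75)
E
```

```text
[249, 173, 56, 53, 924] [389.  255.2  88. ] [389.3 257.6  88. ]
[349, 316, 20, 42, 704] [448.8 129.4  88. ] [447.9 104.9  88. ]
at [394.1 254.6 202.8] a 83.69 turn -0.06 shift x,y,z: [-1.8 -1.9  2.8] tilt [ 1.e-03  6.e-04 -1.e+00]
```

```bash
python3 - <<'E'
from h import *
s=cams.snapshot('wrist'); T=np.linalg.inv(np.array(s["T_tool_cam"])); f=s["frame"].shape[0]/2/np.tan(np.radians(s["vfov"])/2)
def pt(p):
    q=T[:3,:3]@np.array(p,float)+T[:3,3]; return (s["cx"]+f*q[0]/q[2],s["cy"]+f*q[1]/q[2])
print(np.round(np.array(s["T_tool_cam"]),3))
for x in (11,-11):
  for y in (-42.5,42.5):
    for z in (-13,-50): print((x,y,z),np.round(pt((x,y,z)),1))
c=s["frame"][230:380,80:300]; cv2.imwrite("pics/fing.png",cv2.convertScaleAbs(cv2.resize(c,None,fx=3.6,fy=3.6,interpolation=2),alpha=2.0))
E
```

```text
[[ 1.00000e-03 -9.47000e-01 -3.22000e-01  8.32430e+01]
 [ 1.00000e+00  1.00000e-03  0.00000e+00  6.30000e-02]
 [-0.00000e+00 -3.22000e-01  9.47000e-01 -1.42248e+02]
 [ 0.00000e+00  0.00000e+00  0.00000e+00  1.00000e+00]]
(11, -42.5, -13) [183.2 268.3]
(11, -42.5, -50) [151.5 325. ]
(11, 42.5, -13) [382.6 268.4]
(11, 42.5, -50) [414.1 325.1]
(-11, -42.5, -13) [187.8 312. ]
(-11, -42.5, -50) [159.4 378.3]
(-11, 42.5, -13) [377.9 312.1]
(-11, 42.5, -50) [406.1 378.4]
```

View pics/fing.png

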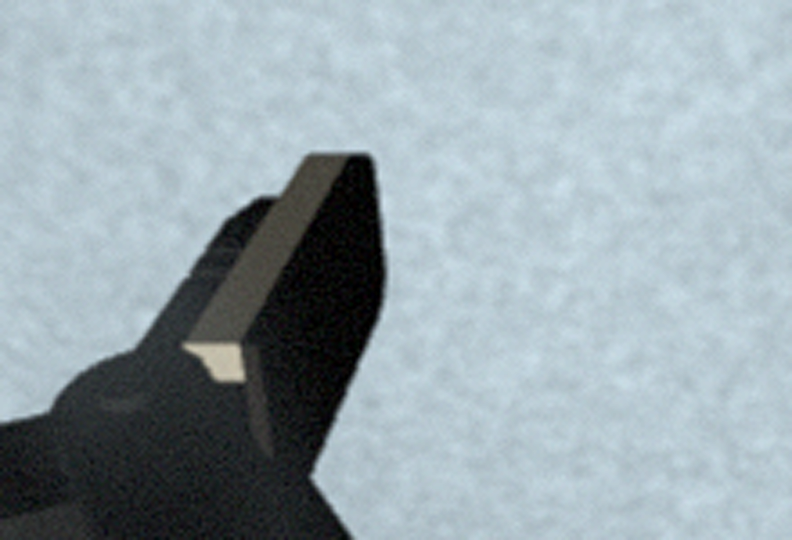

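The crop shows the finger tip's corner where the calibration predicts it, so wrist measurements can be trusted. Picking the fresh jar at (389,256).

```bash
python3 -c "
from h import *
go(389.1,256.3,45,83.75)"
```

```text
at [394.1 254.6 202.7] a 83.7 turn -0.05 shift x,y,z: [  1.1  -5.1 157.7] tilt [ 9.e-04  5.e-04 -1.e+00]
```

{"op": "send_rows", "data": {"targets": [[0,[0.001,-0.002,0.005],0],[0,[0,-0.003,0.015],0],[0,[0,0,0.025],0],[0,[0,0,0.025],0],[0,[0,0,0.025],0]]}}

```text
time_s: 19.28
position: [388.6, 256.0, 106.3]
ee_rot: [0.745, 0.667, 0.0, 0.0]
force: [0.1, 0.1, -0.9]
width: 85.8
finger_force: 0.0
```

{"op": "send_rows", "data": {"targets": [[0,[0,0,0.02],0],[0,[0,0,0.016],0],[0,[0,0,0.012],0],[0,[0,0,0.008],0],[0,[0,0,0.005],0]]}}

```text
time_s: 19.7
position: [387.8, 255.6, 45.1]
ee_rot: [0.745, 0.667, -0.001, -0.0]
force: [-0.4, -0.5, -0.1]
width: 85.9
finger_force: 0.0
```

{"op": "send_rows", "data": {"targets": [[0,[0,0,0.002],0],[0,[0,0,0],0],[0.3,[0,0,0],0],[0.6,[0,0,0],0],[1,[0,0,0],0]]}}

```text
time_s: 20.12
position: [389.0, 255.7, 45.0]
ee_rot: [0.745, 0.667, 0.001, 0.0]
force: [0.3, 0.2, -0.1]
width: 51.5
finger_force: 0.0
```

{"op": "send_rows", "data": {"targets": [[1,[0,0,0],0],[1,[0,0,0],0],[1,[0,0,0],0],[1,[0,0,0],0],[1,[0,0,0],0]]}}

```text
time_s: 20.53
position: [389.1, 255.7, 45.0]
ee_rot: [0.745, 0.667, 0.001, 0.0]
force: [-0.3, 0.4, 5.6]
width: 43.9
finger_force: 60.9
```

```bash
python3 -c "
from h import *
go(389.1,256.3,45,83.75)"
```

```text
at [389.1 255.7  45. ] a 83.67 turn -0.08 shift x,y,z: [ 0.6 -0.1  0. ] tilt [ 1.4e-03  4.0e-04 -1.0e+00]
```

{"op": "send_rows", "data": {"targets": [[1,[0,0,-0.005],0],[1,[0,0,-0.015],0],[1,[0,0,-0.03],0],[1,[0,0,-0.035],0],[1,[0,0,-0.035],0]]}}

```text
time_s: 20.95
position: [386.8, 255.0, 164.4]
ee_rot: [0.745, 0.667, -0.002, -0.001]
force: [2.0, 0.8, -1.2]
width: 43.9
finger_force: 61.6
```

{"op": "send_rows", "data": {"targets": [[1,[0,0,-0.035],0],[1,[0,0,-0.035],0],[1,[-0.005,0.004,-0.03],0],[1,[-0.015,0.013,-0.015],0],[1,[-0.025,0.022,-0.005],0]]}}

```text
time_s: 21.37
position: [422.5, 207.8, 287.8]
ee_rot: [0.744, 0.668, 0.003, 0.001]
force: [0.7, 0.4, -2.4]
width: 43.9
finger_force: 61.7
```

{"op": "send_rows", "data": {"targets": [[1,[-0.03,0.026,0],0],[1,[-0.03,0.026,0],0],[1,[-0.03,0.027,0],0],[1,[-0.03,0.026,0],0],[1,[-0.025,0.022,0],0]]}}

```text
time_s: 21.78
position: [532.8, 45.9, 283.4]
ee_rot: [0.745, 0.667, -0.001, -0.001]
force: [-0.1, -0.1, -1.6]
width: 44.0
finger_force: 61.7
```

{"op": "send_rows", "data": {"targets": [[1,[-0.013,0.012,0],0],[1,[-0.005,0.004,0],0],[1,[-0.001,0.001,0],0],[1,[0,0,0],0],[1,[0,0,0],0]]}}

```text
time_s: 22.2
position: [546.5, 28.8, 284.1]
ee_rot: [0.745, 0.667, -0.0, -0.001]
force: [-0.1, 0.7, -1.4]
width: 44.0
finger_force: 61.7
```

```bash
python3 -c "
from h import *
W=shot('wrist','w7.png')
go(548.8,27.8,230,83.75)
m=max(blobs(W,'blue',amin=2000),key=lambda b:b[1][4]); print(m[1])
u=np.where(m[2]); h=cv2.convexHull(np.stack([u[1],u[0]],1).astype(np.int32))
for p in cv2.approxPolyDP(h,5,True)[:,0]: print(p,onz(W,p,116).round(1))
"
```

```text
at [546.5  28.9 284.3] a 83.76 turn 0.01 shift x,y,z: [-0.8  2.4 54.3] tilt [-5.e-04  4.e-04 -1.e+00]
[239, 81, 95, 168, 11502]
[333  82] [598.4 112.9 116. ]
[326 248] [581.8 -42.6 116. ]
[245 235] [503.2 -19.8 116. ]
[239  82] [518.6 121.6 116. ]
```

View pics/w7.png

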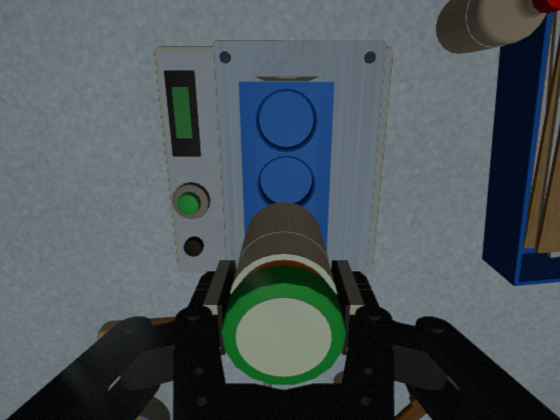

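The view shows the jar held over the carrier, its lid spanning columns 222–345 and rows 264–385. Empty pocket rims are at (287,121) and (286,181). The carrier's far edge is at row 82.

```bash
python3 -c "
from h import *
W=shot('wrist'); p=np.array(status.observe()['position']); 
for q in ((287,121),(286,181)): print('rim',onz(W,q,116).round(1))
zl=p[2]-45+88
hsv=cv2.cvtColor(W['im'],cv2.COLOR_BGR2HSV); m=cv2.inRange(hsv,*map(np.array,RNG['green'])); m[:255]=0
ys,xs=np.where(m>0); print(xs.min(),xs.max(),ys.min(),ys.max())
c=np.radians(83.75); d=np.array([np.cos(c),np.sin(c)])
b=onz(W,((xs.min()+xs.max())/2,ys.max()+.5),zl)[:2]; print('bottom edge rel along x:',(b-p[:2])@d)
for e in ((xs.min()-.5,325),(xs.max()+.5,325)): print(((onz(W,e,zl)[:2]-p[:2])@np.array([d[1],-d[0]])))
"
```

```text
rim [556.1  84.9 116. ]
rim [549.4  30.5 116. ]
221 345 270 384
bottom edge rel along x: -20.960095976648027
-21.761800753842707
21.718495906606133
```

```bash
python3 -c "
from h import *
go(548.9,26.4,166,83.75)"
```

```text
at [546.6  28.8 284.4] a 83.77 turn 0.02 shift x,y,z: [ -2.2   2.5 118.4] tilt [-2.e-04  3.e-04 -1.e+00]
```

{"op": "send_rows", "data": {"targets": [[1,[-0.001,0.001,0.005],0],[1,[-0.0012,0.0015,0.015],0],[1,[0,0,0.02],0],[1,[0,0,0.02],0],[1,[0,0,0.02],0]]}}

```text
time_s: 22.72
position: [549.2, 25.7, 203.3]
ee_rot: [0.745, 0.667, 0.0, 0.0]
force: [0.0, 0.7, -2.5]
width: 44.3
finger_force: 61.8
```

{"op": "send_rows", "data": {"targets": [[1,[0,0,0.015],0],[1,[0,0,0.01],0],[1,[0,0,0.006],0],[1,[0,0,0.003],0],[1,[0,0,0],0]]}}

```text
time_s: 23.13
position: [549.5, 25.2, 170.3]
ee_rot: [0.745, 0.667, -0.0, -0.0]
force: [0.7, 0.3, -2.2]
width: 43.9
finger_force: 61.7
```

{"op": "send_rows", "data": {"targets": [[1,[0,0,0],0],[1,[0,0,0],0],[1,[0,0,0],0],[1,[0,0,0],0],[1,[0,0,0],0]]}}

```text
time_s: 23.55
position: [549.7, 25.0, 170.7]
ee_rot: [0.745, 0.667, 0.0, 0.0]
force: [0.3, 0.6, -2.3]
width: 43.9
finger_force: 61.7
```

```bash
python3 -c "
from h import *
go(548.9,26.4,143,83.75); print(status.observe()['force'])"
```

```text
at [549.7  25.  170.7] a 83.67 turn -0.08 shift x,y,z: [ 1.3 -1.  27.7] tilt [ 7.e-04 -1.e-04 -1.e+00]
[ 0.32431271  0.55063949 -2.31615736]
```

{"op": "send_rows", "data": {"targets": [[1,[0.0013,-0.001,0],0],[1,[0,0,0.004],0],[1,[0,0,0.004],0],[1,[0,0,0.003],0],[1,[0,0,0.003],0]]}}

```text
time_s: 23.97
position: [548.3, 26.5, 155.6]
ee_rot: [0.745, 0.667, -0.0, -0.0]
force: [-0.5, 0.2, -0.8]
width: 44.3
finger_force: 61.7
```

{"op": "send_rows", "data": {"targets": [[1,[0,0,0.002],0],[1,[0,0,0.002],0],[1,[0,0,0.002],0],[1,[0,0,0.002],0],[1,[0,0,0],0]]}}

```text
time_s: 24.38
position: [548.4, 26.5, 147.8]
ee_rot: [0.745, 0.667, -0.0, -0.0]
force: [1.2, 0.8, -1.6]
width: 43.7
finger_force: 61.7
```

```bash
python3 -c "
from h import *
go(548.9,26.4,143,83.75); print(status.observe()['force'])"
```

```text
at [548.4  26.5 147.8] a 83.67 turn -0.08 shift x,y,z: [-0.1  0.5  4.8] tilt [-7.e-04  1.e-04 -1.e+00]
[ 1.19210172  0.7749067  -1.55166794]
```

{"op": "send_rows", "data": {"targets": [[1,[0,0,0.002],0],[1,[0,0,0.002],0],[1,[0,0,0.001],0],[1,[0,0,0.0005],0],[1,[0,0,0],0]]}}

```text
time_s: 24.8
position: [548.6, 26.5, 143.1]
ee_rot: [0.745, 0.667, -0.0, -0.0]
force: [-1.4, 0.2, 0.7]
width: 43.8
finger_force: 62.0
```

{"op": "send_rows", "data": {"targets": [[1,[0,0,0],0],[0.8,[0,0,0],0],[0.5,[0,0,0],0],[0.2,[0,0,0],0],[0,[0,0,0],0]]}}

```text
time_s: 25.22
position: [549.0, 26.5, 142.9]
ee_rot: [0.745, 0.667, 0.0, 0.0]
force: [-0.1, 0.9, -0.4]
width: 66.7
finger_force: 0.0
```

{"op": "send_rows", "data": {"targets": [[0,[0,0,0],0],[0,[0,0,-0.01],0],[0,[0,0,-0.02],0],[0,[0,0,-0.02],0],[0,[0,0,-0.01],0]]}}

```text
time_s: 25.63
position: [550.1, 26.3, 206.2]
ee_rot: [0.745, 0.667, 0.001, 0.002]
force: [-1.3, 0.3, -0.0]
width: 85.4
finger_force: 0.0
```

{"op": "send_rows", "data": {"targets": [[0.5,[0,0,-0.003],0],[1,[0,0,0],0],[1,[0,0,0],0],[1,[0,0,0],0],[1,[0,0,0],0]]}}

```text
time_s: 26.05
position: [547.9, 26.6, 204.5]
ee_rot: [0.745, 0.667, -0.001, -0.001]
force: [0.1, -0.5, 0.5]
width: 25.5
finger_force: 0.0
```

{"op": "send_rows", "data": {"targets": [[1,[0,0,0],0],[1,[0,0,0],0],[1,[0,0,0],0],[1,[0,0,0],0],[1,[0,0,0],0]]}}

```text
time_s: 26.47
position: [548.6, 26.5, 205.7]
ee_rot: [0.745, 0.667, -0.0, -0.0]
force: [-0.1, -0.9, -0.5]
width: 0.4
finger_force: 0.0
```

```bash
python3 -c "
from h import *
go(549,27.4,186,83.75); print(status.observe()['force'],status.observe()['width'])"
```

```text
at [548.6  26.5 205.7] a 83.67 turn -0.08 shift x,y,z: [ 0.9  0.3 19.7] tilt [-1.e-04 -0.e+00 -1.e+00]
[-0.05583644 -0.8629344  -0.49171986] 0.41449122094308166
```

Press the lid down slowly.

{"op": "send_rows", "data": {"targets": [[1,[0.001,0,0.004],0],[1,[0,0,0.006],0],[1,[0,0,0.005],0],[1,[0,0,0.003],0],[1,[0,0,0.002],0]]}}

```text
time_s: 26.88
position: [548.4, 27.6, 185.2]
ee_rot: [0.745, 0.667, -0.0, -0.0]
force: [-1.7, -0.0, 7.2]
width: -0.0
finger_force: 3.5
```

{"op": "send_rows", "data": {"targets": [[1,[0,0,0.0015],0],[1,[0,0,0.0015],0],[1,[0,0,0.0015],0],[1,[0,0,0.0015],0],[1,[0,0,0],0]]}}

```text
time_s: 27.3
position: [549.1, 27.5, 180.9]
ee_rot: [0.745, 0.667, 0.0, 0.0]
force: [-1.8, -0.3, 5.6]
width: 0.0
finger_force: 2.6
```

{"op": "send_rows", "data": {"targets": [[1,[0,0,0.001],0],[1,[0,0,0.001],0],[1,[0,0,0],0],[1,[0,0,0],0],[1,[0,0,0],0]]}}

```text
time_s: 27.72
position: [549.1, 27.5, 179.0]
ee_rot: [0.745, 0.667, 0.0, 0.0]
force: [-1.2, 0.4, 6.5]
width: -0.1
finger_force: 3.0
```

{"op": "send_rows", "data": {"targets": [[1,[0,0,0.001],0],[1,[0,0,0.0005],0],[1,[0,0,0],0],[1,[0,0,0],0],[1,[0,0,0],0]]}}

```text
time_s: 28.13
position: [549.5, 27.4, 178.3]
ee_rot: [0.745, 0.667, 0.001, 0.001]
force: [-3.9, 1.0, 10.3]
width: 0.2
finger_force: 4.6
```

{"op": "send_rows", "data": {"targets": [[1,[0,0,0.001],0],[1,[0,0,0.0005],0],[1,[0,0,0],0],[1,[0,0,0],0],[1,[0,0,0],0]]}}

```text
time_s: 28.55
position: [550.3, 27.3, 178.4]
ee_rot: [0.745, 0.667, 0.001, 0.002]
force: [-4.9, 0.2, 15.4]
width: -0.0
finger_force: 7.8
```

{"op": "send_rows", "data": {"targets": [[1,[0,0,-0.004],0],[1,[0,0,-0.015],0],[1,[0,0,-0.03],0],[0.5,[-0.005,0.001,-0.025],0],[0,[-0.015,0.004,-0.01],0]]}}

```text
time_s: 28.97
position: [552.9, 8.0, 262.9]
ee_rot: [0.744, 0.668, 0.002, 0.002]
force: [-0.1, -0.2, -0.1]
width: 23.3
finger_force: 0.0
```

{"op": "send_rows", "data": {"targets": [[0,[-0.03,0.008,0],0],[0,[-0.035,0.01,0],0],[0,[-0.035,0.01,0],0],[0,[-0.035,0.01,0],0],[0,[-0.035,0.01,0],0]]}}

```text
time_s: 29.38
position: [580.5, -168.9, 258.6]
ee_rot: [0.745, 0.667, 0.0, -0.0]
force: [0.3, -0.1, 0.3]
width: 83.5
finger_force: 0.0
```

{"op": "send_rows", "data": {"targets": [[0,[-0.035,0.01,0],0],[0,[-0.035,0.01,0],0],[0,[-0.03,0.008,0.005],0],[0,[-0.02,0.006,0.01],0],[0,[-0.01,0.003,0.01],0]]}}

```text
time_s: 29.8
position: [602.9, -303.7, 233.2]
ee_rot: [0.746, 0.666, -0.0, 0.001]
force: [-1.3, -0.4, -0.2]
width: 85.1
finger_force: 0.0
```

{"op": "send_rows", "data": {"targets": [[0,[-0.003,0.001,0.005],0],[0,[0,0,0],0],[0,[0,0,0],0],[0,[0,0,0],0],[0,[0,0,0],0]]}}

```text
time_s: 30.22
position: [604.1, -302.4, 229.9]
ee_rot: [0.745, 0.668, 0.0, 0.001]
force: [0.1, 0.5, 0.4]
width: 85.1
finger_force: 0.0
```

```bash
python3 - <<'E'
from h import *
W=shot('wrist','w8.png'); go(609,-335,200,83.75)
for ce,st,m in blobs(W,'green',amin=100): print(st,onz(W,(st[0]+st[2]/2-.5,st[1]+st[3]/2-.5),88).round(1))
E
```

```text
at [ 604.1 -302.6  229.9] a 83.75 turn -0.0 shift x,y,z: [-31.6   8.4  29.9] tilt [ 1.2e-03 -8.0e-04 -1.0e+00]
[268, 203, 49, 46, 715] [ 608.8 -335.5   88. ]
```

View pics/w8.png

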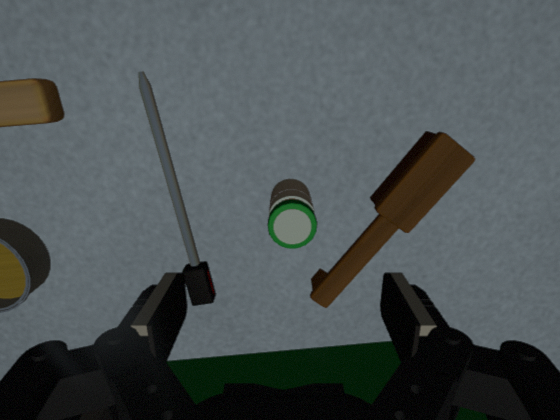

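The view shows the second fresh jar at (292,225), the bar from (142,75) to (200,285), and the brush handle well to the right.

{"op": "send_rows", "data": {"targets": [[0,[-0.006,0.002,0],0],[0,[-0.01,0.002,0.005],0],[0,[-0.01,0.002,0.015],0],[0,[-0.005,0.002,0.025],0],[0,[-0.001,0,0.025],0]]}}

```text
time_s: 30.68
position: [608.1, -338.7, 157.5]
ee_rot: [0.746, 0.666, -0.0, 0.001]
force: [0.4, 0.3, -0.4]
width: 85.3
finger_force: 0.0
```

{"op": "send_rows", "data": {"targets": [[0,[0,0,0.025],0],[0,[0,0,0.02],0],[0,[0,0,0.015],0],[0,[0,0,0.006],0],[0,[0,0,0],0]]}}

```text
time_s: 31.1
position: [606.8, -335.9, 90.1]
ee_rot: [0.745, 0.667, -0.0, -0.002]
force: [0.3, -0.5, -0.5]
width: 85.3
finger_force: 0.0
```

```bash
python3 -c "
from h import *
W=shot('wrist')
for ce,st,m in blobs(W,'green',amin=100): print(st,onz(W,(st[0]+st[2]/2-.5,st[1]+st[3]/2-.5),88).round(1))
go(608.8,-335.5,45,83.75)"
```

```text
[241, 230, 92, 82, 2334] [ 608.6 -334.7   88. ]
at [ 607.8 -336.5   92.2] a 83.65 turn -0.1 shift x,y,z: [ 1.1  0.9 47.2] tilt [-7.e-04  5.e-04 -1.e+00]
```

{"op": "send_rows", "data": {"targets": [[0,[0.001,0.001,0.005],0],[0,[0,0,0.012],0],[0,[0,0,0.012],0],[0,[0,0,0.01],0],[0,[0,0,0.005],0]]}}

```text
time_s: 31.57
position: [607.9, -334.4, 46.1]
ee_rot: [0.745, 0.667, -0.0, -0.002]
force: [-0.9, 0.1, -0.5]
width: 85.4
finger_force: 0.0
```

{"op": "send_rows", "data": {"targets": [[0,[0,0,0.003],0],[0,[0,0,0],0],[0.3,[0,0,0],0],[0.6,[0,0,0],0],[1,[0,0,0],0]]}}

```text
time_s: 31.98
position: [609.6, -335.7, 46.6]
ee_rot: [0.745, 0.667, 0.0, 0.001]
force: [0.6, 0.2, -0.9]
width: 51.8
finger_force: 0.0
```

{"op": "send_rows", "data": {"targets": [[1,[0,0,0],0],[1,[0,0,0],0],[1,[0,0,0],0],[1,[0,0,0],0],[1,[0,0,0],0]]}}

```text
time_s: 32.4
position: [609.2, -335.7, 46.6]
ee_rot: [0.745, 0.667, -0.0, 0.0]
force: [-2.9, 0.6, 5.6]
width: 44.2
finger_force: 60.8
```

```bash
python3 -c "
from h import *
go(542.7,-30.4,300,83.75)"
```

```text
at [ 609.2 -335.7   46.6] a 83.67 turn -0.08 shift x,y,z: [ 296.2  -99.4 -253.4] tilt [ 3.e-04 -6.e-04 -1.e+00]
```

{"op": "send_rows", "data": {"targets": [[1,[0,0,-0.005],0],[1,[0,0,-0.015],0],[1,[0,0,-0.03],0],[1,[0,0,-0.035],0],[1,[0,0,-0.035],0]]}}

```text
time_s: 32.82
position: [608.7, -334.8, 167.1]
ee_rot: [0.745, 0.667, 0.0, -0.001]
force: [0.7, 0.1, -1.5]
width: 44.1
finger_force: 61.3
```

{"op": "send_rows", "data": {"targets": [[1,[0,0,-0.035],0],[1,[0,0,-0.035],0],[1,[0.005,-0.002,-0.035],0],[1,[0.015,-0.005,-0.02],0],[1,[0.025,-0.008,-0.005],0]]}}

```text
time_s: 33.23
position: [600.6, -291.5, 302.7]
ee_rot: [0.746, 0.666, 0.001, 0.005]
force: [0.6, -0.5, -0.2]
width: 43.8
finger_force: 61.3
```

{"op": "send_rows", "data": {"targets": [[1,[0.035,-0.012,0],0],[1,[0.035,-0.012,0],0],[1,[0.035,-0.012,0],0],[1,[0.035,-0.012,0],0],[1,[0.035,-0.012,0],0]]}}

```text
time_s: 33.65
position: [558.1, -106.6, 296.6]
ee_rot: [0.745, 0.667, 0.0, 0.0]
force: [1.3, 0.2, -1.5]
width: 44.3
finger_force: 61.3
```

{"op": "send_rows", "data": {"targets": [[1,[0.03,-0.01,0],0],[1,[0.02,-0.007,0],0],[1,[0.015,-0.004,0],0],[1,[0.008,-0.002,0],0],[1,[0.003,-0.001,0],0]]}}

```text
time_s: 34.07
position: [543.3, -29.1, 296.5]
ee_rot: [0.745, 0.668, 0.0, 0.0]
force: [0.1, -0.1, -1.7]
width: 44.3
finger_force: 61.3
```

{"op": "send_rows", "data": {"targets": [[1,[0,0,0],0],[1,[0,0,0],0],[1,[0,0,0],0],[1,[0,0,0],0],[1,[0,0,0],0]]}}

```text
time_s: 34.48
position: [543.4, -31.0, 295.7]
ee_rot: [0.745, 0.667, -0.0, -0.0]
force: [-0.6, 1.1, -1.3]
width: 44.0
finger_force: 61.3
```

```bash
python3 - <<'E'
from h import *
W=shot('wrist'); p=np.array(status.observe()['position']); zl=p[2]-46.6+88
hsv=cv2.cvtColor(W['im'],cv2.COLOR_BGR2HSV); m=cv2.inRange(hsv,*map(np.array,RNG['green'])); m[:255]=0; m[:,:200]=0;m[:,370:]=0
ys,xs=np.where(m>0); print(xs.min(),xs.max(),ys.min(),ys.max())
c=np.radians(83.75); d=np.array([np.cos(c),np.sin(c)])
b=onz(W,((xs.min()+xs.max())/2,ys.max()+.5),zl)[:2]; print('bottom edge rel along x:',(b-p[:2])@d)
go(542.7,-30.4,180,83.75)
E
```

```text
222 345 270 381
bottom edge rel along x: -21.498546839191402
at [543.4 -30.8 295.7] a 83.62 turn -0.13 shift x,y,z: [  0.3  -0.8 115.7] tilt [-2.e-04  0.e+00 -1.e+00]
```

{"op": "send_rows", "data": {"targets": [[1,[0,-0.0008,0.005],0],[1,[0,0,0.015],0],[1,[0,0,0.02],0],[1,[0,0,0.02],0],[1,[0,0,0.02],0]]}}

```text
time_s: 34.95
position: [542.4, -30.3, 214.7]
ee_rot: [0.745, 0.667, 0.0, 0.0]
force: [0.5, 0.4, -0.5]
width: 44.1
finger_force: 61.3
```

{"op": "send_rows", "data": {"targets": [[1,[0,0,0.015],0],[1,[0,0,0.012],0],[1,[0,0,0.008],0],[1,[0,0,0.004],0],[1,[0,0,0.002],0]]}}

```text
time_s: 35.37
position: [542.6, -30.2, 174.5]
ee_rot: [0.745, 0.667, -0.0, -0.0]
force: [0.2, 0.1, -1.1]
width: 44.2
finger_force: 61.3
```

{"op": "send_rows", "data": {"targets": [[1,[0,0,0],0],[1,[0,0,0],0],[1,[0,0,0],0],[1,[0,0,0],0],[1,[0,0,0],0]]}}

```text
time_s: 35.78
position: [542.8, -30.2, 175.3]
ee_rot: [0.745, 0.667, 0.0, 0.0]
force: [0.4, -0.6, -1.7]
width: 43.8
finger_force: 61.3
```

```bash
python3 -c "
from h import *
go(542.6,-30.9,145,83.75)"
```

```text
at [542.8 -30.2 175.3] a 83.67 turn -0.08 shift x,y,z: [-0.7 -0.2 30.3] tilt [ 9.e-04 -3.e-04 -1.e+00]
```

{"op": "send_rows", "data": {"targets": [[1,[-0.0007,0,0.002],0],[1,[0,0,0.004],0],[1,[0,0,0.004],0],[1,[0,0,0.003],0],[1,[0,0,0.003],0]]}}

```text
time_s: 36.2
position: [542.2, -30.8, 158.1]
ee_rot: [0.745, 0.667, -0.0, -0.0]
force: [-0.5, 0.1, -1.8]
width: 43.9
finger_force: 61.3
```

{"op": "send_rows", "data": {"targets": [[1,[0,0,0.003],0],[1,[0,0,0.003],0],[1,[0,0,0.002],0],[1,[0,0,0.002],0],[1,[0,0,0.001],0]]}}

```text
time_s: 36.62
position: [542.4, -30.8, 147.5]
ee_rot: [0.745, 0.667, -0.0, -0.0]
force: [-0.4, -0.0, -1.8]
width: 44.0
finger_force: 61.3
```

{"op": "send_rows", "data": {"targets": [[1,[0,0,0.001],0],[1,[0,0,0.001],0],[1,[0,0,0.001],0],[1,[0,0,0],0],[1,[0,0,0],0]]}}

```text
time_s: 37.03
position: [542.5, -30.9, 144.9]
ee_rot: [0.745, 0.667, 0.0, 0.0]
force: [1.2, -0.4, -1.2]
width: 44.1
finger_force: 61.3
```

```bash
python3 -c "
from h import *
go(542.6,-30.9,145,83.75)"
```

```text
at [542.5 -30.9 144.9] a 83.67 turn -0.08 shift x,y,z: [ 0.   0.1 -0.1] tilt [ 2.e-04 -1.e-04 -1.e+00]
```

Seated; release, rise, shut and press.

{"op": "send_rows", "data": {"targets": [[1,[0,0,0.0005],0],[1,[0,0,0],0],[0.7,[0,0,0],0],[0.3,[0,0,0],0],[0,[0,0,0],0]]}}

```text
time_s: 37.45
position: [542.7, -30.9, 144.5]
ee_rot: [0.745, 0.667, 0.0, 0.0]
force: [0.5, -0.6, -0.3]
width: 66.8
finger_force: 0.0
```

{"op": "send_rows", "data": {"targets": [[0,[0,0,0],0],[0,[0,0,-0.01],0],[0,[0,0,-0.02],0],[0,[0,0,-0.02],0],[0,[0,0,-0.008],0]]}}

```text
time_s: 37.87
position: [544.1, -31.3, 206.1]
ee_rot: [0.745, 0.667, 0.001, 0.002]
force: [0.0, -0.9, 0.6]
width: 85.5
finger_force: 0.0
```

{"op": "send_rows", "data": {"targets": [[0.5,[0.0005,0,-0.003],0],[1,[0,0,0],0],[1,[0,0,0],0],[1,[0,0,0],0],[1,[0,0,0],0]]}}

```text
time_s: 38.28
position: [541.8, -30.2, 204.0]
ee_rot: [0.745, 0.667, -0.001, -0.001]
force: [0.0, -0.2, -0.5]
width: 25.4
finger_force: 0.0
```

{"op": "send_rows", "data": {"targets": [[1,[0,0,0],0],[1,[0,0,0],0],[1,[0,0,0],0],[1,[0,0,0],0],[1,[0,0,0],0]]}}

```text
time_s: 38.7
position: [542.5, -30.4, 205.3]
ee_rot: [0.745, 0.667, -0.0, -0.0]
force: [0.0, 1.3, -0.3]
width: -0.3
finger_force: 0.0
```

{"op": "send_rows", "data": {"targets": [[1,[0,0,0.004],0],[1,[0,0,0.006],0],[1,[0,0,0.005],0],[1,[0,0,0.003],0],[1,[0,0,0.002],0]]}}

```text
time_s: 39.12
position: [542.3, -30.3, 184.9]
ee_rot: [0.745, 0.667, -0.0, -0.0]
force: [-1.6, 0.2, 7.9]
width: 0.1
finger_force: 3.5
```

```bash
python3 -c "
from h import *
go(542.7,-30.4,178,83.75)"
```

```text
at [542.3 -30.3 184.9] a 83.67 turn -0.08 shift x,y,z: [-0.1  0.4  6.9] tilt [-9.e-04  2.e-04 -1.e+00]
```

{"op": "send_rows", "data": {"targets": [[1,[0,0,0.0015],0],[1,[0,0,0.0015],0],[1,[0,0,0.0015],0],[1,[0,0,0.001],0],[1,[0,0,0.001],0]]}}

```text
time_s: 39.53
position: [543.1, -30.5, 180.1]
ee_rot: [0.745, 0.667, 0.0, 0.001]
force: [-1.7, 0.8, 6.6]
width: 0.1
finger_force: 3.5
```

{"op": "send_rows", "data": {"targets": [[1,[0,0,0.001],0],[1,[0,0,0.001],0],[1,[0,0,0],0],[1,[0,0,0],0],[1,[0,0,0],0]]}}

```text
time_s: 39.95
position: [543.1, -30.5, 178.3]
ee_rot: [0.745, 0.667, 0.0, 0.001]
force: [-1.7, -0.4, 7.4]
width: -0.2
finger_force: 3.6
```

{"op": "send_rows", "data": {"targets": [[1,[0,0,0.001],0],[1,[0,0,0.0005],0],[1,[0,0,0],0],[1,[0,0,0],0],[1,[0,0,0],0]]}}

```text
time_s: 40.37
position: [543.8, -30.6, 178.3]
ee_rot: [0.745, 0.667, 0.001, 0.002]
force: [-3.6, 1.1, 13.4]
width: 0.0
finger_force: 6.8
```

{"op": "send_rows", "data": {"targets": [[1,[0,0,-0.004],0],[1,[0,0,-0.015],0],[1,[0,0,-0.025],0],[1,[-0.005,0,-0.015],0],[0.5,[-0.015,0,-0.005],0]]}}

```text
time_s: 40.78
position: [541.8, -49.5, 242.4]
ee_rot: [0.744, 0.668, 0.002, 0.002]
force: [0.1, 0.3, -0.7]
width: 11.1
finger_force: 0.0
```

{"op": "send_rows", "data": {"targets": [[0,[-0.03,-0.001,0],0],[0,[-0.035,-0.001,0],0],[0,[-0.035,-0.001,0],0],[0,[-0.035,-0.001,0],0],[0,[-0.035,-0.001,0],0]]}}

```text
time_s: 41.2
position: [516.1, -220.2, 239.1]
ee_rot: [0.745, 0.667, -0.0, -0.0]
force: [0.8, 0.6, -0.1]
width: 71.9
finger_force: 0.0
```

{"op": "send_rows", "data": {"targets": [[0,[-0.035,-0.001,0],0],[0,[-0.035,-0.001,0],0],[0,[-0.035,-0.001,0],0],[0,[-0.035,-0.001,0.005],0],[0,[-0.03,-0.001,0.01],0]]}}

```text
time_s: 41.62
position: [492.7, -390.0, 225.3]
ee_rot: [0.745, 0.667, -0.0, 0.002]
force: [0.7, -0.2, 0.7]
width: 85.1
finger_force: 0.0
```

{"op": "send_rows", "data": {"targets": [[0,[-0.02,-0.001,0.015],0],[0,[-0.013,0,0.01],0],[0,[-0.004,0,0.003],0],[0,[0,0,0],0],[0,[0,0,0],0]]}}

```text
time_s: 42.03
position: [488.1, -423.2, 196.5]
ee_rot: [0.745, 0.667, 0.0, -0.0]
force: [-0.3, -0.3, 0.2]
width: 85.4
finger_force: 0.0
```

```bash
python3 - <<'E'
from h import *
W=shot('wrist','w9.png'); go(489,-425,200)
A=shot('scene');B=shot('side')
np.save("W9.npy",W,allow_pickle=True)
E
```

```text
at [ 488.4 -423.1  197.1] a 83.72 turn 0.0 shift x,y,z: [-1.9  0.8 -2.9] tilt [ 7.e-04 -4.e-04 -1.e+00]
```

View pics/w9.png

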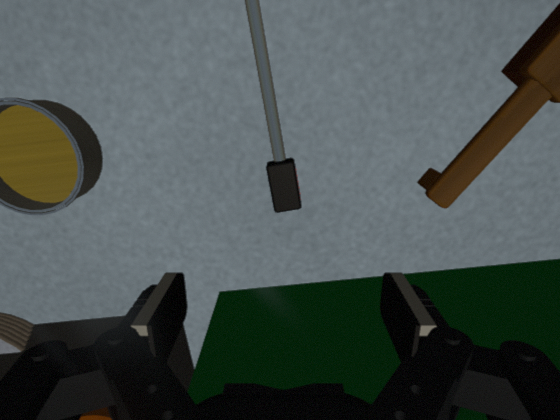

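The view shows the bar's handle with corners near (267,160), (294,158), (300,209) and (274,212). The rod runs up to (253,0), undisturbed.

```bash
python3 - <<'E'
from h import *
W=np.load("W9.npy",allow_pickle=True).item(); g=cv2.GaussianBlur(cv2.cvtColor(W["im"],cv2.COLOR_BGR2GRAY),(3,3),0).astype(float)
pts=[]
for v in range(5,150,10):
    c=int(253+25*v/158); r=g[v,c-20:c+21]; gr=np.gradient(r)
    # shaded rod: take strongest falling on left and strongest rising on right
    l=np.argmin(gr[3:20])+3; k=np.argmax(gr[20:38])+20
    pts.append((v,c-20+l,c-20+k)); 
print(pts)
P=np.array([onz(W,((l+k)/2,v),6)[:2] for v,l,k in pts])
vx,vy,x0,y0=cv2.fitLine(np.float32(P),cv2.DIST_HUBER,0,.01,.01).ravel(); s=np.sign(vy)
print("rod dir",np.degrees(np.arctan2(vy*s,vx*s)),"x at y=-400",x0+vx/vy*(-400-y0), "widths",[round(np.linalg.norm(onz(W,(l,v),6)-onz(W,(k,v),6)),1) for v,l,k in pts])
m=(g<55).astype(np.uint8); m[:140]=0; m[240:]=0; n,lb,st,ce=cv2.connectedComponentsWithStats(m)
i=max(range(1,n),key=lambda i:st[i][4] if 230<ce[i][0]<330 else 0); print(st[i],ce[i]); u=np.where(lb==i)
h=cv2.minAreaRect(np.stack([u[1],u[0]],1).astype(np.float32)); print(h)
for q in cv2.boxPoints(h): print(q.round(1),onz(W,q,20).round(1))
E
```

```text
[(5, np.int64(245), np.int64(259)), (15, np.int64(247), np.int64(261)), (25, np.int64(248), np.int64(263)), (35, np.int64(250), np.int64(265)), (45, np.int64(252), np.int64(266)), (55, np.int64(254), np.int64(268)), (65, np.int64(256), np.int64(270)), (75, np.int64(257), np.int64(271)), (85, np.int64(259), np.int64(273)), (95, np.int64(261), np.int64(275)), (105, np.int64(263), np.int64(276)), (115, np.int64(265), np.int64(278)), (125, np.int64(267), np.int64(280)), (135, np.int64(268), np.int64(282)), (145, np.int64(270), np.int64(283))]
rod dir 93.44931 x at y=-400 486.17493 widths [np.float64(12.0), np.float64(12.1), np.float64(13.1), np.float64(13.2), np.float64(12.4), np.float64(12.5), np.float64(12.6), np.float64(12.7), np.float64(12.9), np.float64(13.0), np.float64(12.2), np.float64(12.3), np.float64(12.4), np.float64(13.5), np.float64(12.6)]
[ 266  158   35   54 1411] [283.38766832 184.80935507]
((283.229736328125, 184.8783721923828), (51.128082275390625, 28.112226486206055), 80.53767395019531)
[265.2 162. ] [ 473.4 -403.1   20. ]
[292.9 157.4] [ 499.8 -401.6   20. ]
[301.3 207.8] [ 503.1 -452.4   20. ]
[273.6 212.4] [ 475.3 -454.2   20. ]
```

{"op": "send_rows", "data": {"targets": [[0,[0,0,0],-3],[0,[0,0,0.01],-4],[0,[-0.002,0,0.02],-2.8],[0,[-0.003,-0.001,0.025],0],[0,[0,0,0.025],0]]}}

```text
time_s: 42.6
position: [488.0, -429.2, 117.3]
ee_rot: [0.685, 0.729, -0.0, 0.002]
force: [-0.3, -1.2, -0.2]
width: 85.3
finger_force: 0.0
```

{"op": "send_rows", "data": {"targets": [[0,[0,0,0.025],0],[0,[0,0,0.02],0],[0,[0,0,0.012],0],[0,[0,0,0.005],0],[0,[0,0,0],0]]}}

```text
time_s: 43.02
position: [487.0, -428.1, 53.8]
ee_rot: [0.685, 0.728, 0.0, -0.001]
force: [-0.3, 0.1, 0.1]
width: 85.4
finger_force: 0.0
```

{"op": "send_rows", "data": {"targets": [[0,[0,0,0],0],[0,[0,0,0],0],[0,[0,0,0],0],[0,[0,0,0],0],[0,[0,0,0],0]]}}

```text
time_s: 43.43
position: [487.3, -429.2, 55.1]
ee_rot: [0.685, 0.728, -0.0, 0.001]
force: [-0.1, 0.3, -0.1]
width: 84.8
finger_force: 0.0
```

```bash
python3 - <<'E'
from h import *
W=shot('wrist'); go(487.8,-428,2,93.45)
g=cv2.GaussianBlur(cv2.cvtColor(W["im"],cv2.COLOR_BGR2GRAY),(3,3),0)
m=(g<50).astype(np.uint8); m[:,:225]=0; m[:,345:]=0; n,lb,st,ce=cv2.connectedComponentsWithStats(m)
for i in range(1,n):
    if st[i][4]>800:
        u=np.where(lb==i); h=cv2.minAreaRect(np.stack([u[1],u[0]],1).astype(np.float32)); print(st[i],h)
        for q in cv2.boxPoints(h): print(q.round(1),onz(W,q,20).round(1))
E
```

```text
at [ 487.2 -429.1   54.9] a 93.47 turn 0.02 shift x,y,z: [ 1.   0.6 52.9] tilt [ 5.e-04 -7.e-04 -1.e+00]
[ 260  195   49   86 4006] ((283.9999694824219, 237.5), (47.99999237060547, 84.99998474121094), 0.0)
[260. 280.] [ 475.3 -453.7   20. ]
[260. 195.] [ 473.2 -401.1   20. ]
[308. 195.] [ 499.2 -399.5   20. ]
[308. 280.] [ 503.7 -452.    20. ]
[ 225  379  120   41 4639] ((284.5, 399.0), (40.0, 119.0), 90.0)
[225. 379.] [ 455.1 -530.1   20. ]
[344. 379.] [ 533.8 -525.3   20. ]
[344. 419.] [ 538.1 -560.7   20. ]
[225. 419.] [ 455.3 -565.7   20. ]
```

{"op": "send_rows", "data": {"targets": [[0,[0.001,0.0005,0.006],0],[0,[0,0,0.012],0],[0,[0,0,0.012],0],[0,[0,0,0.01],0],[0,[0,0,0.006],0]]}}

```text
time_s: 43.9
position: [486.3, -426.3, 5.3]
ee_rot: [0.685, 0.728, 0.0, -0.002]
force: [-0.2, 0.2, 0.2]
width: 85.4
finger_force: 0.0
```

{"op": "send_rows", "data": {"targets": [[0,[0,0,0.003],0],[0,[0,0,0.002],0],[0,[0,0,0.001],0],[0,[0,0,0],0],[0,[0,0,0],0]]}}

```text
time_s: 44.32
position: [487.8, -428.1, 2.9]
ee_rot: [0.685, 0.728, -0.0, 0.001]
force: [-0.3, -0.6, 0.1]
width: 85.4
finger_force: 0.0
```

```bash
python3 -c "
from h import *
go(487.8,-428,2,93.45)"
```

```text
at [ 487.8 -428.1    2.9] a 93.47 turn 0.02 shift x,y,z: [0.1 0.  0.9] tilt [ 6.e-04 -8.e-04 -1.e+00]
```

{"op": "send_rows", "data": {"targets": [[0.2,[0,0,0.001],0],[0.4,[0,0,0],0],[0.6,[0,0,0],0],[0.8,[0,0,0],0],[1,[0,0,0],0]]}}

```text
time_s: 44.73
position: [487.7, -428.0, 1.8]
ee_rot: [0.685, 0.728, -0.0, 0.0]
force: [-2.3, 3.4, 4.2]
width: 26.7
finger_force: 60.4
```

{"op": "send_rows", "data": {"targets": [[1,[0,0,0],0],[1,[0,0,0],0],[1,[0,0,0],0],[1,[0,0,0],0],[1,[0,0,0],0]]}}

```text
time_s: 45.15
position: [487.7, -428.1, 1.7]
ee_rot: [0.685, 0.728, -0.0, 0.0]
force: [0.4, -0.8, 2.5]
width: 27.1
finger_force: 60.4
```

```bash
python3 -c "
from h import *
go(487.8,-428,2,93.45)"
```

```text
at [ 487.7 -428.1    1.7] a 93.47 turn 0.02 shift x,y,z: [ 0.1  0.1 -0.3] tilt [ 6.e-04 -6.e-04 -1.e+00]
```

{"op": "send_rows", "data": {"targets": [[1,[0,0,-0.003],0],[1,[0,0,-0.01],0],[1,[0,0,-0.02],0],[1,[0,0,-0.025],0],[1,[0,0,-0.025],0]]}}

```text
time_s: 45.57
position: [486.9, -427.0, 84.8]
ee_rot: [0.685, 0.728, 0.0, -0.001]
force: [0.1, -0.4, -0.3]
width: 26.8
finger_force: 60.0
```

{"op": "send_rows", "data": {"targets": [[1,[0,0,-0.025],0],[1,[0,0,-0.025],0],[1,[0,0,-0.025],0],[1,[0,0,-0.015],2],[1,[0,0,-0.008],3]]}}

```text
time_s: 45.98
position: [488.2, -428.6, 186.1]
ee_rot: [0.717, 0.697, -0.0, 0.002]
force: [0.1, 1.0, -0.8]
width: 26.8
finger_force: 59.9
```

{"op": "send_rows", "data": {"targets": [[1,[0,0,0],3],[1,[0,0,0],1.72],[1,[0,0,0],0],[1,[0,0,0],0],[1,[0,0,0],0]]}}

```text
time_s: 46.4
position: [487.3, -427.5, 182.2]
ee_rot: [0.744, 0.668, -0.0, -0.0]
force: [0.1, 0.0, -0.9]
width: 26.5
finger_force: 59.9
```

```bash
python3 - <<'E'
from h import *
go(509.3,-334.5,183.7,83.75)
W=shot('wrist'); g=cv2.GaussianBlur(cv2.cvtColor(W["im"],cv2.COLOR_BGR2GRAY),(3,3),0).astype(float)
for v in range(20,200,30):
    gr=np.gradient(g[v,230:340]); print(v,230+np.argsort(gr)[:2],230+np.argsort(-gr)[:2])
E
```

```text
at [ 487.3 -427.5  182.2] a 83.8 turn 0.05 shift x,y,z: [94.9 11.8 -1.5] tilt [-4.e-04  5.e-04 -1.e+00]
20 [267 266] [300 301]
50 [267 268] [300 301]
80 [267 268] [299 300]
110 [268 269] [299 300]
140 [268 269] [299 298]
170 [269 268] [298 299]
```

{"op": "send_rows", "data": {"targets": [[1,[0.005,0.001,-0.001],0],[1,[0.015,0.002,-0.0005],0],[1,[0.022,0.003,0],0],[1,[0.022,0.003,0],0],[1,[0.017,0.002,0],0]]}}

```text
time_s: 46.87
position: [507.8, -345.7, 183.8]
ee_rot: [0.744, 0.668, 0.0, -0.0]
force: [0.1, 0.8, -0.3]
width: 26.7
finger_force: 59.9
```

{"op": "send_rows", "data": {"targets": [[1,[0.01,0.0008,0],0],[1,[0.004,0,0],0],[1,[0,0,0],0],[1,[0,0,0],0],[1,[0,0,0],0]]}}

```text
time_s: 47.28
position: [509.3, -335.5, 183.9]
ee_rot: [0.745, 0.667, -0.0, 0.0]
force: [-0.5, 0.1, -1.5]
width: 26.4
finger_force: 59.9
```

```bash
python3 - <<'E'
from h import *
go(509.3,-334.5,183.7,83.75)
A=shot('scene');B=shot('side'); print(lidtop.__name__)
np.save("A10.npy",A,allow_pickle=True);np.save("B10.npy",B,allow_pickle=True)
d=np.array([np.cos(np.radians(83.75)),np.sin(np.radians(83.75)),0]); C=np.array([549,27.3,0])
hole=C-102*d+[0,0,188]; p=np.array(status.observe()['position']); tip=p+244*d+[0,0,4.3]
for S in (A,B): print("hole",proj(S,hole).round(1),"tip",proj(S,tip).round(1))
a=cv2.resize(A["im"][180:280,220:300],None,fx=5,fy=5,interpolation=2); b=cv2.resize(B["im"][185:285,270:350],None,fx=5,fy=5,interpolation=2)
cv2.imwrite("pics/pair.png",np.hstack([a,b]))
E
```

```text
at [ 509.3 -335.5  183.9] a 83.7 turn -0.05 shift x,y,z: [ 1.  -0.2  0.2] tilt [ 1.e-04 -6.e-04 -1.e+00]
lidtop
hole [267.9 202.9] tip [262.7 205.7]
hole [297.8 217. ] tip [300.5 221.3]
```

View pics/pair.png

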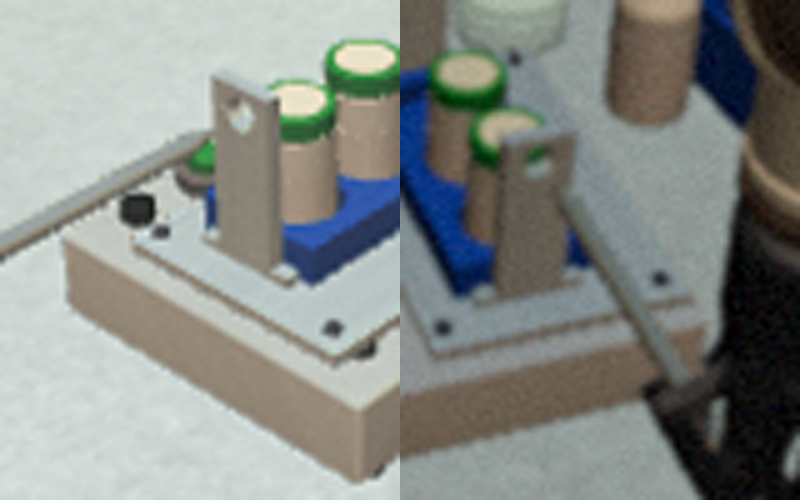

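The pair shows the rod tip at scene (261.4,206.6) and the hole at scene (268,202.8). In the side view the tip is at (302,223) and the hole at (298,217.5). The rod points at the hole.

{"op": "send_rows", "data": {"targets": [[1,[0.003,0,0],0],[1,[0.006,0,0],0],[1,[0.006,0,0],0],[1,[0.006,0,0],0],[1,[0.004,0,0],0]]}}

```text
time_s: 47.8
position: [512.4, -308.7, 183.8]
ee_rot: [0.744, 0.668, 0.0, -0.0]
force: [0.7, -0.1, -1.3]
width: 26.9
finger_force: 59.9
```

{"op": "send_rows", "data": {"targets": [[1,[0.003,0,0],0],[1,[0.003,0,0],0],[1,[0.003,0,0],0],[1,[0.002,0,0],0],[1,[0,0,0],0]]}}

```text
time_s: 48.22
position: [513.5, -298.5, 183.8]
ee_rot: [0.744, 0.668, 0.0, -0.0]
force: [0.2, 0.2, -0.9]
width: 27.5
finger_force: 59.9
```

```bash
python3 - <<'E'
from h import *
go(535,-99.9,183.7,83.75); s=status.observe(); print(s['force'],s['torque'])
E
```

```text
at [ 513.5 -298.5  183.8] a 83.77 turn 0.02 shift x,y,z: [ 1.997e+02 -3.000e-01  1.000e-01] tilt [-0.e+00  1.e-04 -1.e+00]
[ 0.17982413  0.16673244 -0.85305029] [-0.0817639  -0.00814896  0.01159387]
```

{"op": "send_rows", "data": {"targets": [[1,[0.004,0,0],0],[1,[0.008,0,0],0],[1,[0.008,0,0],0],[1,[0.008,0,0],0],[1,[0.008,0,0],0]]}}

```text
time_s: 48.63
position: [517.5, -262.0, 183.8]
ee_rot: [0.745, 0.668, 0.0, -0.0]
force: [0.0, 0.2, -0.6]
width: 26.6
finger_force: 59.9
```

{"op": "send_rows", "data": {"targets": [[1,[0.01,0,0],0],[1,[0.01,0,0],0],[1,[0.01,0,0],0],[1,[0.01,0,0],0],[1,[0.01,0,0],0]]}}

```text
time_s: 49.05
position: [522.9, -212.2, 183.8]
ee_rot: [0.745, 0.668, 0.0, 0.0]
force: [0.2, 0.8, -1.3]
width: 27.0
finger_force: 59.9
```

{"op": "send_rows", "data": {"targets": [[1,[0.01,0,0],0],[1,[0.01,0,0],0],[1,[0.01,0,0],0],[1,[0.006,0,0],0],[1,[0.003,0,0],0]]}}

```text
time_s: 49.47
position: [527.2, -173.5, 183.8]
ee_rot: [0.744, 0.668, 0.0, -0.0]
force: [-0.1, -0.0, -1.1]
width: 26.6
finger_force: 59.9
```

{"op": "send_rows", "data": {"targets": [[1,[0,0,0],0],[1,[0,0,0],0],[1,[0,0,0],0],[1,[0,0,0],0],[1,[0,0,0],0]]}}

```text
time_s: 49.88
position: [527.0, -175.0, 183.8]
ee_rot: [0.745, 0.667, -0.0, -0.0]
force: [0.3, 0.1, -1.4]
width: 26.9
finger_force: 59.9
```

```bash
python3 - <<'E'
from h import *
go(535,-99.9,183.7,83.75); s=status.observe(); print(s['force'],s['torque'])
A=shot('scene');B=shot('side')
d=np.array([np.cos(np.radians(83.75)),np.sin(np.radians(83.75)),0]); C=np.array([549,27.3,0]); p=np.array(s['position'])
h2=C+92*d+[0,0,188]; tip=p+242*d+[0,0,4.3]
for S in (A,B): print("hole2",proj(S,h2).round(1),"tip",proj(S,tip).round(1))
a=cv2.resize(A["im"][165:240,250:335],None,fx=4.7,fy=4.7,interpolation=2); b=cv2.resize(B["im"][170:245,255:340],None,fx=4.7,fy=4.7,interpolation=2)
cv2.imwrite("pics/pair2.png",np.hstack([a,b]))
E
```

```text
at [ 527.  -175.   183.8] a 83.72 turn -0.03 shift x,y,z: [75.5 -0.2  0.1] tilt [-1.e-04 -1.e-04 -1.e+00]
[ 0.2996417   0.12279928 -1.36670294] [-0.08974082  0.00873805 -0.04591664]
hole2 [315.4 176.7] tip [303.3 183.4]
hole2 [273.5 178.8] tip [279.6 188.3]
```

{"op": "send_rows", "data": {"targets": [[1,[0.004,0,0],0],[1,[0.008,0,0],0],[1,[0.01,0,0],0],[1,[0.01,0,0],0],[1,[0.008,0,0],0]]}}

```text
time_s: 50.4
position: [531.5, -133.2, 183.8]
ee_rot: [0.744, 0.668, 0.0, -0.0]
force: [0.8, -0.2, -0.8]
width: 26.9
finger_force: 59.9
```

{"op": "send_rows", "data": {"targets": [[1,[0.005,0,0],0],[1,[0.005,0,0],0],[1,[0.005,0,0],0],[1,[0.004,0,0],0],[1,[0.003,0,0],0]]}}

```text
time_s: 50.82
position: [533.9, -112.5, 183.8]
ee_rot: [0.745, 0.668, -0.0, 0.0]
force: [-0.0, -0.1, -1.2]
width: 26.6
finger_force: 59.9
```

```bash
python3 - <<'E'
from h import *
go(535,-99.9,183.7,83.75); s=status.observe(); print(s['force'],s['torque'])
E
```

```text
at [ 533.9 -112.5  183.8] a 83.76 turn 0.01 shift x,y,z: [12.7 -0.3  0.1] tilt [ 0. -0. -1.]
[-0.03618943 -0.14366674 -1.20515936] [-0.01772022 -0.05221928  0.0323388 ]
```

Through both holes without contact. I close the last 13 mm slowly until the shoulder touches.

{"op": "send_rows", "data": {"targets": [[1,[0.003,0,0],0],[1,[0.003,0,0],0],[1,[0.002,0,0],0],[1,[0.001,0,0],0],[1,[0.001,0,0],0]]}}

```text
time_s: 51.23
position: [534.9, -103.0, 183.8]
ee_rot: [0.745, 0.667, -0.0, 0.0]
force: [-0.6, 0.7, -1.6]
width: 26.8
finger_force: 59.9
```

{"op": "send_rows", "data": {"targets": [[1,[0.001,0,0],0],[1,[0.001,0,0],0],[1,[0.001,0,0],0],[1,[0.001,0,0],0],[1,[0,0,0],0]]}}

```text
time_s: 51.65
position: [535.3, -98.9, 183.8]
ee_rot: [0.745, 0.668, 0.0, -0.0]
force: [-0.5, -0.2, -0.9]
width: 26.6
finger_force: 59.9
```

{"op": "send_rows", "data": {"targets": [[1,[0.001,0,0],0],[1,[0.001,0,0],0],[1,[0,0,0],0],[1,[0,0,0],0],[1,[0,0,0],0]]}}

```text
time_s: 52.07
position: [535.6, -97.0, 183.8]
ee_rot: [0.745, 0.668, 0.0, 0.0]
force: [0.3, 0.3, -0.6]
width: 26.9
finger_force: 59.9
```

{"op": "send_rows", "data": {"targets": [[1,[0.001,0,0],0],[1,[0.001,0,0],0],[1,[0,0,0],0],[1,[0,0,0],0],[1,[0,0,0],0]]}}

```text
time_s: 52.48
position: [535.7, -96.6, 183.9]
ee_rot: [0.745, 0.667, -0.001, 0.001]
force: [-1.7, -5.8, -1.5]
width: 27.0
finger_force: 59.8
```

{"op": "send_rows", "data": {"targets": [[1,[0.001,0,0],0],[1,[0.001,0,0],0],[1,[0,0,0],0],[1,[0,0,0],0],[1,[0,0,0],0]]}}

```text
time_s: 52.9
position: [535.7, -96.6, 184.0]
ee_rot: [0.745, 0.667, -0.003, 0.002]
force: [-2.5, -12.0, -2.5]
width: 26.5
finger_force: 59.7
```

{"op": "send_rows", "data": {"targets": [[1,[0,0,0.001],0],[1,[0,0,0.001],0],[0.7,[0,0,0],0],[0.4,[0,0,0],0],[0,[0,0,0],0]]}}

```text
time_s: 53.32
position: [536.2, -93.1, 182.1]
ee_rot: [0.745, 0.667, 0.0, 0.0]
force: [0.3, 1.3, -0.3]
width: 49.9
finger_force: 0.0
```

{"op": "send_rows", "data": {"targets": [[0,[0,0,0],0],[0,[0,0,0],0],[0,[0,0,0],0],[0,[0,0,-0.005],0],[0,[0,0,-0.015],0]]}}

```text
time_s: 53.73
position: [534.5, -92.3, 199.9]
ee_rot: [0.745, 0.668, -0.001, -0.002]
force: [0.3, 0.7, -1.0]
width: 85.4
finger_force: 0.0
```

{"op": "send_rows", "data": {"targets": [[0,[0,0,-0.025],0],[0,[0,0,-0.025],0],[0,[0,0,-0.02],0],[0,[0,0,-0.01],0],[0,[0,0,0],0]]}}

```text
time_s: 54.15
position: [537.4, -93.5, 284.9]
ee_rot: [0.745, 0.668, 0.001, 0.002]
force: [-1.1, 0.6, 0.2]
width: 85.2
finger_force: 0.0
```

```bash
python3 - <<'E'
from h import *
go(443,8,250)
W=shot('wrist');A=shot('scene');B=shot('side')
a=cv2.resize(A["im"][165:240,225:335],(400,273),interpolation=2); b=cv2.resize(B["im"][170:245,235:345],(400,273),interpolation=2)
w=cv2.resize(W["im"][60:340,80:480],(400,280)); a2=cv2.resize(A["im"],(400,300))
cv2.imwrite("pics/pair3.png",np.vstack([np.hstack([a,b]),np.hstack([w,a2[:280]])]))
E
```

```text
at [537.4 -93.5 284.9] a 83.76 turn 0.0 shift x,y,z: [  90.6 -104.8   34.9] tilt [ 0.0052 -0.002  -1.    ]
```

View pics/pair3.png

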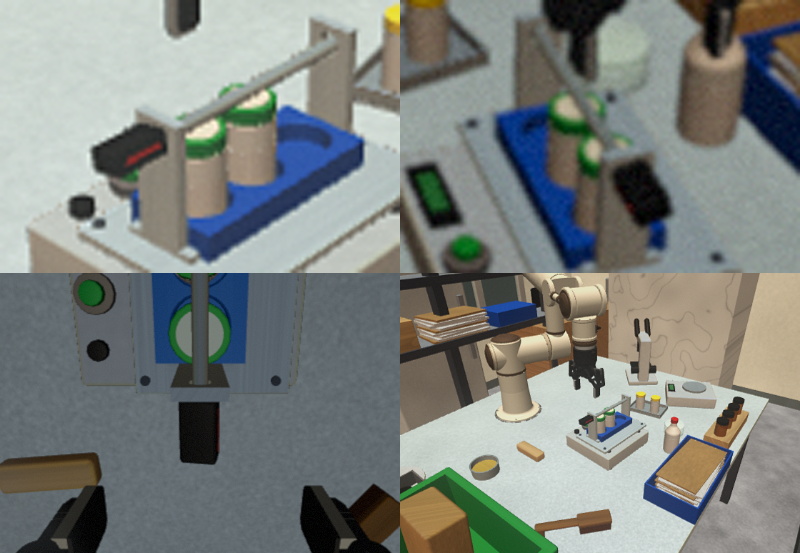

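The composite shows the bar through both uprights with its handle against the near one, both green lids down with no orange showing, and the bystanders in place. The button is at wrist (171,80).

{"op": "send_rows", "data": {"targets": [[0.3,[0,-0.005,0],0],[0.6,[0.01,-0.015,0],0],[1,[0.02,-0.025,0],0],[1,[0.025,-0.025,0],0],[1,[0.02,-0.02,0],0]]}}

```text
time_s: 54.72
position: [452.4, -7.4, 280.0]
ee_rot: [0.745, 0.667, -0.001, -0.002]
force: [0.4, 0.1, 0.5]
width: 25.4
finger_force: 0.0
```

{"op": "send_rows", "data": {"targets": [[1,[0.01,-0.01,0.005],0],[1,[0.005,-0.004,0.015],0],[1,[0,0,0.02],0],[1,[0,0,0.015],0],[1,[0,0,0.005],0]]}}

```text
time_s: 55.13
position: [439.8, 8.5, 218.0]
ee_rot: [0.744, 0.668, -0.002, -0.003]
force: [0.4, -0.4, 0.5]
width: -0.3
finger_force: 0.0
```

{"op": "send_rows", "data": {"targets": [[1,[0,0,0],0],[1,[0,0,0],0],[1,[0,0,0],0],[1,[0,0,0],0],[1,[0,0,0],0]]}}

```text
time_s: 55.55
position: [442.9, 7.5, 222.7]
ee_rot: [0.745, 0.667, 0.0, 0.001]
force: [0.2, 0.1, -0.3]
width: -0.1
finger_force: 0.0
```

```bash
python3 - <<'E'
from h import *
W=shot('wrist')
for ce,st,m in blobs(W,'green',amin=60): print(ce,st,onz(W,ce,88).round(1))
go(443.5,9,92,83.75); print(status.observe()['width'])
E
```

```text
[280.2  74.6] [270, 42, 21, 67, 1369] [451.2 100.9  88. ]
[436.8 184. ] [419, 148, 47, 76, 1061] [572.2   1.5  88. ]
[490.2 186.4] [479, 160, 19, 54, 374] [617.   -5.5  88. ]
[282.7 190.3] [269, 177, 28, 27, 566] [443.2  10.1  88. ]
[425.9 274.4] [411, 245, 39, 63, 756] [565.4 -84.3  88. ]
[474.8 275.8] [462, 251, 21, 52, 362] [610.2 -90.7  88. ]
at [442.8   7.6 222.5] a 83.74 turn -0.01 shift x,y,z: [  1.5   0.5 130.5] tilt [ 1.2e-03 -3.0e-04 -1.0e+00]
0.05660568893691127
```

{"op": "send_rows", "data": {"targets": [[1,[0.001,0.0005,0.01],0],[1,[0,0,0.02],0],[1,[0,0,0.025],0],[1,[0,0,0.025],0],[1,[0,0,0.02],0]]}}

```text
time_s: 56.02
position: [442.1, 9.0, 119.5]
ee_rot: [0.745, 0.668, -0.0, -0.001]
force: [0.5, -0.1, 0.0]
width: 0.1
finger_force: 0.0
```

{"op": "send_rows", "data": {"targets": [[1,[0,0,0.012],0],[1,[0,0,0.008],0],[1,[0,0,0.003],0],[1,[0,0,0.001],0],[1,[0,0,0],0]]}}

```text
time_s: 56.43
position: [443.5, 8.5, 98.3]
ee_rot: [0.745, 0.668, 0.0, 0.0]
force: [0.6, -0.3, -0.1]
width: -0.0
finger_force: 0.0
```

```bash
python3 -c "
from h import *
go(443.5,9,88,83.75); print(status.observe()['force'])"
```

```text
at [443.5   8.5  98.3] a 83.75 turn 0.0 shift x,y,z: [ 0.5 -0.  10.3] tilt [ 1.e-03 -3.e-04 -1.e+00]
[ 0.64626046 -0.34120049 -0.10537978]
```

{"op": "send_rows", "data": {"targets": [[1,[0,0,0.003],0],[1,[0,0,0.003],0],[1,[0,0,0.002],0],[1,[0,0,0.002],0],[1,[0,0,0.002],0]]}}

```text
time_s: 56.85
position: [443.2, 8.6, 85.9]
ee_rot: [0.745, 0.668, 0.0, 0.0]
force: [-0.3, 1.1, 2.8]
width: -0.0
finger_force: 1.3
```

{"op": "send_rows", "data": {"targets": [[1,[0,0,0.001],0],[1,[0,0,0.001],0],[1,[0,0,0.001],0],[1,[0,0,0.001],0],[1,[0,0,0],0]]}}

```text
time_s: 57.27
position: [443.2, 8.6, 82.1]
ee_rot: [0.745, 0.668, 0.0, 0.0]
force: [-1.2, 0.4, 5.0]
width: 0.1
finger_force: 2.4
```

{"op": "send_rows", "data": {"targets": [[1,[0,0,0.0005],0],[1,[0,0,0.0005],0],[1,[0,0,0],0],[1,[0,0,0],0],[1,[0,0,0],0]]}}

```text
time_s: 57.68
position: [443.3, 8.6, 81.9]
ee_rot: [0.745, 0.668, -0.0, 0.0]
force: [-4.6, 0.5, 12.0]
width: 0.2
finger_force: 6.2
```

{"op": "send_rows", "data": {"targets": [[1,[0,0,-0.004],0],[1,[0,0,-0.015],0],[1,[0,0,-0.025],0],[1,[0,0,-0.03],0],[1,[0,0,-0.03],0]]}}

```text
time_s: 58.1
position: [442.2, 8.9, 185.1]
ee_rot: [0.745, 0.667, -0.001, -0.001]
force: [0.3, 0.3, 0.0]
width: -0.2
finger_force: 0.0
```

{"op": "send_rows", "data": {"targets": [[1,[0,0,-0.03],0],[1,[0,0,-0.025],0],[1,[0,0,-0.01],0],[1,[0,0,0],0],[1,[0,0,0],0]]}}

```text
time_s: 58.52
position: [442.7, 8.7, 248.7]
ee_rot: [0.745, 0.667, -0.0, -0.0]
force: [0.3, 0.4, -0.6]
width: -0.0
finger_force: 0.0
```

{"op": "send_rows", "data": {"targets": [[1,[0,0,0],0],[1,[0,0,0],0],[1,[0,0,0],0],[1,[0,0,0],0],[1,[0,0,0],0]]}}

```text
time_s: 58.93
position: [442.7, 8.7, 249.1]
ee_rot: [0.745, 0.668, -0.0, -0.0]
force: [-0.1, 1.5, -0.6]
width: 0.0
finger_force: 0.0
```

```bash
python3 - <<'E'
from h import *
A=shot('scene')
for c in('yellow','green','red'):
    for ce,st,_ in blobs(A,c,amin=5):
        if 250<ce[0]<390 and 150<ce[1]<260: print(c,ce,st)
C=np.array([549,27.3,0]);d=np.array([.109,.994,0])
for k in (0,-58): print(proj(A,C+k*d+[0,0,175]).round(1))
print(status.observe()['time_s'])
ticket.finish_job()
E
```

```text
yellow [336.7 168.7] [331, 166, 12, 6, 62]
yellow [357.6 173.7] [352, 171, 13, 6, 64]
green [379.6 159.8] [377, 157, 6, 7, 35]
green [288.1 199.5] [276, 190, 25, 18, 118]
green [260.9 212.8] [259, 211, 4, 4, 9]
red [383.9 205.8] [380, 202, 9, 9, 72]
red [264. 207.] [260, 205, 9, 5, 9]
[294.1 192.6]
[279.6 200.6]
58.9833
the job is handed in; nothing more can be done
```

The job is handed in at 59 s: both finished jars stand in the tray, both fresh jars are in the carrier with lids fully down, the bar is through both uprights with its handle against the near one, and the start button was pressed last.

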